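# Pack the gift tray evenly and ring for collection

## Task

Pack the light brown gift tray that stands on the narrow riser: stand each of the small cartons that stand loose on the counter right of the bell upright in a bay of its own at the ends of the tray, and draw each ribbon spool straight up off its spindle and lay it flat in a middle bay of its own. Load the two ends in turn, so that the tray neither tips nor slides on the riser. When everything is in and the tray stands level, ring the service bell.

Things in the scene. Friction and masses are not known exactly. Their poses are not given: they have to be found in the camera images.
- carton_a: teal carton of middle height, 37 x 50 x 72 mm (x, y, height); about 0.14 kg; stands on the counter to the right of the bell; origin at the centre of its underside, z up, grip it across its x width. May be absent.
- carton_b: low teal carton, 37 x 50 x 50 mm (x, y, height), like carton_c; about 0.14 kg; stands on the counter to the right of the bell; origin at the centre of its underside, z up, grip it across its x width. May be absent.
- carton_c: low teal carton, 37 x 50 x 50 mm (x, y, height), like carton_b; about 0.14 kg; stands on the counter to the right of the bell; origin at the centre of its underside, z up, grip it across its x width. May be absent.
- carton_d: cream carton, the tallest of the four, 41 x 50 x 82 mm (x, y, height); about 0.14 kg; stands on the counter to the right of the bell; origin at the centre of its underside, z up, grip it across its x width. May be absent.
- spool_a: wound ribbon spool, 60 mm in diameter, 40 mm high, bore 18 mm, about 0.03 kg, threaded on the near spindle of the ribbon stand; origin at the centre of its underside, z along its axis. Grip it round the flanges; it must be lifted about 65 mm straight up to clear its spindle.
- spool_b: wound ribbon spool, 60 mm in diameter, 40 mm high, bore 18 mm, about 0.03 kg, threaded on the far spindle of the ribbon stand; origin at the centre of its underside, z along its axis. Grip it round the flanges; it must be lifted about 65 mm straight up to clear its spindle.
- ribbon_stand: fixed dark wooden board 200 x 90 x 12 mm (x, y, z), at the left, with two upright brass spindles 10 mm in diameter, at x = -50 mm (near) and +50 mm (far) on its centre line, their tips 72 mm above the counter; origin at the centre of its underside
- riser: fixed wooden display riser, 120 mm (x) x 96 mm (y) x 30 mm high; origin at the centre of its underside; the tray stands on it
- gift_tray: light loose tray of thin brown board, 0.25 kg, 140 (x) x 296 (y) mm, floor and walls 4 mm thick, wall tops 40 mm above its underside; origin: centre of underside, z up, +y its left end. It overhangs the riser at both ends: one carton in an end bay is stable, two at one end and none at the other tip it. At each end two carton bays side by side; in the middle two spool bays, 20 mm wall between them
- bay_left_near (a point): floor centre of the near carton bay at the left end of the tray (tray frame x +-34, y +-111, z 4 mm); bay 64 (x) x 66 (y) mm inside; its two walls across y have finger cut-outs, 32 mm wide and centred on it, 20 mm above the underside
- bay_left_far (a point): floor centre of the far carton bay at the left end of the tray (tray frame x +-34, y +-111, z 4 mm); bay 64 (x) x 66 (y) mm inside; its two walls across y have finger cut-outs, 32 mm wide and centred on it, 20 mm above the underside
- bay_right_near (a point): floor centre of the near carton bay at the right end of the tray (tray frame x +-34, y +-111, z 4 mm); bay 64 (x) x 66 (y) mm inside; its two walls across y have finger cut-outs, 32 mm wide and centred on it, 20 mm above the underside
- bay_right_far (a point): floor centre of the far carton bay at the right end of the tray (tray frame x +-34, y +-111, z 4 mm); bay 64 (x) x 66 (y) mm inside; its two walls across y have finger cut-outs, 32 mm wide and centred on it, 20 mm above the underside
- bay_left_spool (a point): floor centre of the left spool bay in the middle of the tray (tray frame x 0, y +-38, z 4 mm); bay 72 x 72 mm, bounded in x by low ledges whose tops are 12 mm above the tray's underside; the narrow slots beyond them stay empty
- bay_right_spool (a point): floor centre of the right spool bay in the middle of the tray (tray frame x 0, y +-38, z 4 mm); bay 72 x 72 mm, bounded in x by low ledges whose tops are 12 mm above the tray's underside; the narrow slots beyond them stay empty
- bell_top (a point): centre of the top of the service bell's round push button (16 mm wide, 63 mm above the counter), which stands to the right of the tray
- service_bell_button (a joint): travel of the bell's button: 0 at rest, 0.004 m fully down; a spring of 2 N per mm (8 N fully down) raises it again; it rings from 0.002 m
There are look-alikes about, which are no part of the job. What is shaped like the spool_b but green is not meant.

How it is judged:
By the outcome, as a careful person would: the job done as asked, in the order asked, and still so for the second after the job is handed in, with the robot touching nothing.
Of carton_a, carton_b, carton_c, carton_d only 3 to 4 are there at a start; the rules pass over those that are not, and their reading is None.
At some moment in a run one of carton_b, carton_c may be knocked a few centimetres aside while the robot is not near it.
It also fails if it takes over 200 s, if anything falls off the work surface, if the arm or the gripper's body presses on something with over 40 N, if the wrist force passes 120 N, or if a joint passes its speed limit or range.

## Robot

A 6-joint arm with a two-finger parallel gripper is mounted at the origin on a cart in front of the work surface, level with it; the furniture and walls round the work are solid. World frame = base frame: x ahead of the robot, y to its left, z up, the work surface at z = 0. Lengths are in mm, angles in rad, forces in N, time in s.
With the tool pointing down it reaches from about 275 to 775 mm from the base axis. Payload 14.6 kg.
Tool frame: the origin (TCP) lies at the very end of the fingers, on their centre line; the grasp point (between the pads) lies grip_point_offset behind it (grip_point_offset is the distance from the TCP to the grasp point, in mm); z points along the fingers, x is the direction in which the jaws open and shut, and the axes are right-handed (so a half turn about z gives the same grasp; the last joint's range is limited). The gripper opens to 85 mm and grips with 20 to 120 N. Pads are 22 mm wide; open, the fingers measure 114 mm over their backs; the gripper's body (76 mm by 85 mm) begins 54 mm behind the grasp point. The pads swing forward as they close: fully open they stand 13 mm farther back than shut.
Start: joints at [-1.478, 0.263, -0.048, 1.259, 0, 1.415], TCP at [128.761, -508.968, 231.278] pointing down, gripper open.
Joint ranges: [-2.65, 2.65], [-0.89, 1.7], [-1.18, 1.37], [-2.13, 2.11], [-1.35, 1.29], [-3.14, 3.14]. Speed limits (rad/s): [1.89, 1.89, 2.57, 2.79, 3.14, 3.14].

## Interface

Orientations are given as a unit quaternion [x, y, z, w].
In Python, from bench import sense, get_image, sign_off, recognise, silhouettes, grip_point_offset gives the robot as it stands.
- The arm moves only by the tool play_rows, never from a script. Its arguments are lists of equal length, an entry for each row: "delta_rot": the turn, a rotation vector about the tool's x, y, z in rad, a list of three; "offset": the shift along the tool's x, y, z in mm, a list of three; "fingers": the finger opening in mm, from 0 to 85.4. In form: {"delta_rot": [[ax, ay, az], ...], "offset": [[tx, ty, tz], ...], "fingers": [fingers, ...]}. A call has 1 to 12 rows; each row is the pose to reach, as a shift and turn from the pose commanded when the call began, along the tool's axes at that moment; what a row does not reach only later rows make up. A row lasts 1/8 s, in which the tool goes at most 62.5 mm and 10.7 degrees, less where a joint would pass 70% of its speed; a pose out of reach is approached as far as the arm can. A call with a gripper value outside its range is refused whole. The fingers move at their own pace and stop on an object; the grip force is fixed at half the most. Time passes only in rows, so rows that repeat a pose let the fingers close. It gives the time, the measured TCP pose, the force and the opening at its end, in the units of the state.
- sense(): the state, without advancing time (a new reading comes with each control period).
- get_image(name): name is "scene" or "top" or "wrist"; returns a dict with "image" (384x512x3 uint8, red, green, blue), "fx", "fy", "cx", "cy" (pixels), "k1" (the pictures are not rectified: a ray, as slopes to the right and down, at radius r is drawn at 1 + k1 r^2 times it, then the intrinsics apply), "R" (3x3) and "t" (3): a world point X has camera coordinates R X + t. Camera axes: x right, y down, z forward; pixel columns grow to the right and rows downward; lengths in mm; the calibration is good to about 2 mm. A picture is of the moment at which its call begins. There is no depth.
- sign_off(): hands the job in, once; it reports no verdict.
Trained networks look in the newest picture that a camera, given by its name, has taken for a name from the list of things; names that differ only in an ending like _2 or _b are one class to them, and where a whole thing is asked for, a point or a joint stands for the part that bears it (a point fixed in the world has none). Each returns a list of dicts, best first, with "score" (0 to 1); they miss things now and then, are a little off and sometimes report something else, mostly with a low value. They report only what shows in the picture. A call takes as long as a camera call. They do not tell look-alikes from the thing itself.
- recognise(thing, camera): "rect" ([left, top, right, bottom] in pixels, round what is visible of it).
- silhouettes(thing, camera): "mask" (384x512 bool, what is visible of it) and "rect" ([left, top, right, bottom] in pixels, round what is visible of it).
The state is a dict: "time": time; "q": joint angles; "joint_vel": joint speeds; "effort": joint torques, N m; "position": TCP position; "orientation": TCP orientation; "force": force on the tool from outside, world axes, zero at the start; "ft_torque": the same for the moment, N m; "gripper_width": opening from 0.0 (shut) to 1.0 (fully open).
Only numpy, scipy, OpenCV 4.12 (cv2) and the standard library are available. Lean on these libraries where they do the work, as an engineer would, in place of code of your own. Each camera call takes 0.05 s, during which the arm holds its last target. There are 200 camera calls.

## Working session

There is one attempt and no reset: what is moved stays moved. The work goes in short steps, Python scripts to look and compute and a tool call to move; the robot and the scene stay as the last step left them, time stands still between calls to the robot, and variables do not carry over. Pictures are saved under pics/ and viewed, about 12 in all and at most 16, crops included, and the job is handed in when it is done.

Besides the shell and the picture viewer there is one more tool, called after ">>>" as name(argument=value, ...), one argument or row to a line, values as JSON. play_rows: Moves the arm, as the interface text tells. Its arguments: {"type":"object","properties":{"delta_rot":{"type":"array"},"offset":{"type":"array"},"fingers":{"type":"array"}},"required":["delta_rot","offset","fingers"]}

```bash
ls; mkdir -p pics
cat > h.py <<'E'
import numpy as np, cv2
from bench import sense, get_image, sign_off, recognise, silhouettes, grip_point_offset
def px2w(im,u,v,z):
    "pixel -> world point at height z"
    K=np.array([[im['fx'],0,im['cx']],[0,im['fy'],im['cy']],[0,0,1.]])
    p=cv2.undistortPoints(np.array([[[u,v]]],float),K,np.array([im['k1'],0,0,0.]))[0,0]
    R=np.array(im['R']);t=np.array(im['t']); c=-R.T@t; d=R.T@np.array([p[0],p[1],1.])
    return c+d*(z-c[2])/d[2]
def w2px(im,X):
    K=np.array([[im['fx'],0,im['cx']],[0,im['fy'],im['cy']],[0,0,1.]])
    return cv2.projectPoints(np.array(X,float).reshape(-1,1,3),cv2.Rodrigues(np.array(im['R']))[0],np.array(im['t'],float),K,np.array([im['k1'],0,0,0.]))[0].reshape(-1,2)
def save(im,name,crop=None,s=1):
    a=im['image'][:,:,::-1]
    if crop: a=a[crop[1]:crop[3],crop[0]:crop[2]]
    cv2.imwrite('pics/'+name+'.png',cv2.resize(a,None,fx=s,fy=s,interpolation=cv2.INTER_CUBIC))
E
python3 - <<'E'
from h import *
s=sense();print({k:np.round(v,3).tolist() for k,v in s.items()},grip_point_offset)
a=get_image('top');b=get_image('scene')
save(a,'top0',s=1.5);save(b,'scene0',s=1.5)
for c,im in(('top',a),('scene',b)):
    print(c,'campos',np.round(-np.array(im['R']).T@np.array(im['t'])),np.round(im['R'],2).tolist(),im['fx'],im['k1'])
    for n in ['carton_a','carton_b','carton_d','spool_a','ribbon_stand','riser','gift_tray','bell_top']:
        print(n,[(round(d['score'],2),np.round(d['rect']).tolist()) for d in recognise(n,c)][:5])
E
```

```text
pics
{'time': 0.0, 'q': [-1.478, 0.264, -0.049, 1.259, 0.0, 1.416], 'joint_vel': [-0.001, -0.002, -0.001, -0.0, 0.0, 0.001], 'effort': [-0.0, -63.763, 38.456, 0.014, -0.0, 0.0], 'position': [128.719, -508.686, 230.821], 'orientation': [0.789, -0.614, -0.0, -0.0], 'force': [-0.523, -0.195, -0.107], 'ft_torque': [-0.003, -0.01, -0.004], 'gripper_width': 0.999} 18.700000000000003
top campos [ 310.  -31. 1200.] [[0.01, -1.0, -0.02], [-0.99, -0.0, -0.14], [0.14, 0.02, -0.99]] 393.20412575244757 0.034382592084189416
carton_a [(0.95, [372.0, 153.0, 401.0, 173.0]), (0.73, [374.0, 194.0, 395.0, 208.0]), (0.72, [333.0, 193.0, 352.0, 211.0])]
carton_b [(0.95, [372.0, 153.0, 401.0, 173.0]), (0.73, [374.0, 194.0, 395.0, 208.0]), (0.72, [333.0, 193.0, 352.0, 211.0])]
carton_d [(0.95, [372.0, 153.0, 401.0, 173.0]), (0.73, [374.0, 194.0, 395.0, 208.0]), (0.72, [333.0, 193.0, 352.0, 211.0])]
spool_a [(0.94, [109.0, 162.0, 131.0, 185.0]), (0.88, [108.0, 194.0, 137.0, 214.0]), (0.54, [154.0, 167.0, 175.0, 187.0])]
ribbon_stand [(0.83, [103.0, 153.0, 141.0, 224.0])]
riser []
gift_tray [(0.89, [183.0, 158.0, 287.0, 210.0])]
bell_top [(0.36, [182.0, 159.0, 286.0, 212.0])]
scene campos [ -108. -1200.  1180.] [[0.9, -0.44, 0.02], [-0.27, -0.58, -0.77], [0.35, 0.69, -0.64]] 491.66659528471865 -0.06659043013845181
carton_a [(0.76, [288.0, 266.0, 309.0, 305.0]), (0.72, [320.0, 262.0, 341.0, 290.0]), (0.64, [270.0, 251.0, 288.0, 271.0])]
carton_b [(0.76, [288.0, 266.0, 309.0, 305.0]), (0.72, [320.0, 262.0, 341.0, 290.0]), (0.64, [270.0, 251.0, 288.0, 271.0])]
carton_d [(0.76, [288.0, 266.0, 309.0, 305.0]), (0.72, [320.0, 262.0, 341.0, 290.0]), (0.64, [270.0, 251.0, 288.0, 271.0])]
spool_a []
ribbon_stand [(0.46, [271.0, 250.0, 285.0, 270.0])]
riser []
gift_tray [(0.95, [225.0, 162.0, 286.0, 227.0]), (0.59, [271.0, 249.0, 287.0, 271.0])]
bell_top []
```

View pics/top0.png

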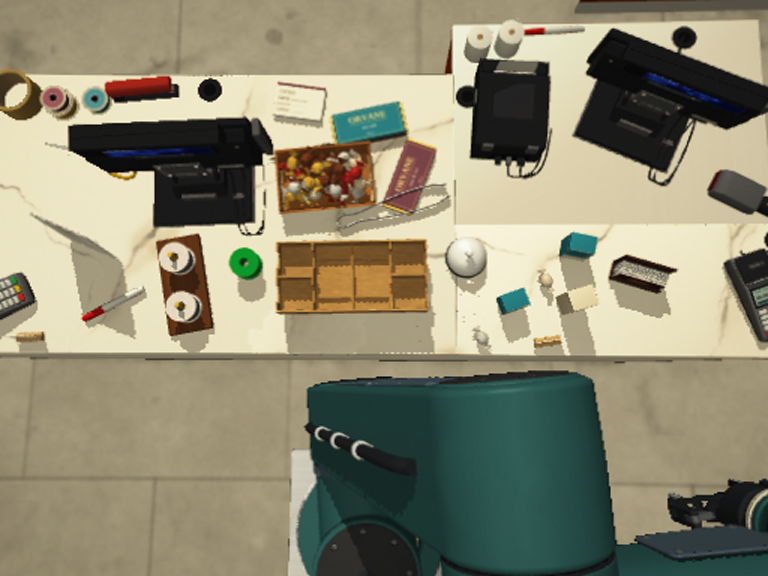

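View pics/scene0.png

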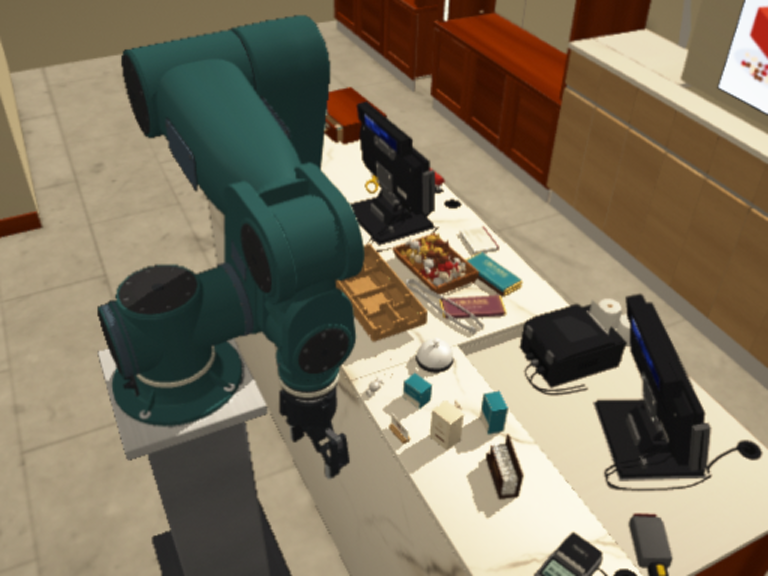

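The top view shows three cartons: low teal at about px (341,200), middle teal at (385,163), cream at (384,200). It also shows the bell at (311,171), the tray at (235,184) and white spools at (119,172) and (122,204). A green look-alike spool is at (164,176). I'll fit the models to the silhouettes.

```bash
cat >> h.py <<'E'
from scipy.optimize import minimize
def box(lx,ly,h,z0=0): return np.array([[sx*lx/2,sy*ly/2,z] for sx in(1,-1) for sy in(1,-1) for z in(z0,z0+h)])
def cyl(r,h,z0): return np.array([[r*np.cos(a),r*np.sin(a),z] for a in np.linspace(0,6.28,40) for z in(z0,z0+h)])
def place(P,p):
    c,s=np.cos(p[2]),np.sin(p[2]); return np.c_[P[:,0]*c-P[:,1]*s+p[0],P[:,0]*s+P[:,1]*c+p[1],P[:,2]]
def fit(im,mask,P,p0,yaw=True,S=4):
    m=cv2.resize(mask.astype(np.float32),None,fx=S,fy=S,interpolation=cv2.INTER_LINEAR)>.5
    def cost(p):
        q=w2px(im,place(P,(p[0],p[1],p[2]/50 if yaw else 0)))*S+S/2-.5
        r=np.zeros(m.shape,np.uint8); cv2.fillConvexPoly(r,cv2.convexHull(np.clip(q,-5000,9000).astype(np.float32)).round().astype(np.int32),1)
        r=r>0; return -(r&m).sum()/max(1,(r|m).sum())
    best=None
    for y in ([p0[2]-.3,p0[2],p0[2]+.3] if yaw else [0]):
        x0=np.array([p0[0],p0[1],y*50])
        sm=np.array([x0]+[x0+d for d in np.diag([12,12,10.])])
        o=minimize(cost,x0,method='Nelder-Mead',options=dict(initial_simplex=sm,maxiter=150,xatol=.1,fatol=1e-4))
        if best is None or o.fun<best.fun: best=o
    return np.round([best.x[0],best.x[1],best.x[2]/50,-best.fun],3)
def near(ds,uv): return min(ds,key=lambda d:np.hypot((d['rect'][0]+d['rect'][2])/2-uv[0],(d['rect'][1]+d['rect'][3])/2-uv[1]))
E
python3 - <<'E'
from h import *
im=get_image('top')
C=silhouettes('carton_a','top');Sp=silhouettes('spool_a','top');T=silhouettes('gift_tray','top');B=silhouettes('ribbon_stand','top')
for n,ds,uv,P,z,y0 in [('b',C,(341,200),box(37,50,50),50,0),('a',C,(385,163),box(37,50,72),72,0),('d',C,(384,200),box(41,50,82),82,0),
   ('sA',Sp,(122,204),cyl(30,40,12),52,None),('sB',Sp,(119,172),cyl(30,40,12),52,None),('green',Sp,(164,176),cyl(30,40,0),40,None),('tray',T,(235,184),box(140,296,40,30),70,0),('stand',B,(122,190),box(200,90,12),12,0)]:
    d=near(ds,uv); g=px2w(im,*uv,z/2)
    print(n,d['score'],d['rect'],g.round(),fit(im,d['mask'],P,(g[0],g[1],y0 or 0),y0 is not None), 'alt90' if n in 'abd' else '', fit(im,d['mask'],P,(g[0],g[1],1.57)) if n in 'abd' else '')
print('bell',px2w(im,466/1.5,240/1.5,63),px2w(im,311,163,63))
w=get_image('wrist');R=np.array(w['R']);s=sense()
from scipy.spatial.transform import Rotation as Ro
Rt=Ro.from_quat(s['orientation']).as_matrix()
print('wrist cam in tool',(Rt.T@(-R.T@w['t']-s['position'])).round(1),(R@Rt).round(2).tolist(),w['fx'],w['k1'])
save(im,'top1',(260,130,430,240),4.5)
E
```

```text
b 0.53 [329.4, 192.4, 352.7, 210.7] [ 448. -277.   25.] [ 4.46625e+02 -2.77927e+02  3.37000e-01  9.37000e-01] alt90 [ 4.46345e+02 -2.77802e+02  3.41000e-01  9.37000e-01]
a 0.73 [372.5, 155.7, 399.7, 172.3] [ 558. -407.   36.] [ 5.53377e+02 -4.05039e+02 -2.12000e-01  9.32000e-01] alt90 [ 553.789 -405.122    1.811    0.807]
d 0.7 [369.5, 190.9, 399.2, 207.3] [ 446. -398.   41.] [ 4.47722e+02 -3.98113e+02  3.06000e-01  9.36000e-01] alt90 [ 449.487 -395.995    2.001    0.75 ]
sA 0.66 [110.6, 193.2, 135.6, 216.9] [432. 380.  26.] [4.30331e+02 3.77100e+02 1.10000e-02 8.98000e-01]  
sB 0.83 [107.6, 162.0, 131.2, 186.6] [530. 395.  26.] [5.28354e+02 3.96491e+02 9.70000e-02 8.79000e-01]  
green 0.61 [154.1, 164.2, 174.4, 187.1] [520. 258.  20.] [5.21080e+02 2.61232e+02 8.00000e-03 9.03000e-01]  
tray 0.93 [184.1, 159.6, 286.0, 207.1] [493.  40.  35.] [4.90574e+02 3.96620e+01 1.30000e-02 9.72000e-01]  
stand 0.65 [105.2, 152.8, 141.3, 222.4] [478. 390.   6.] [4.81809e+02 3.87709e+02 1.81000e-01 5.11000e-01]  
bell [ 560.98056152 -183.50217072   63.        ] [ 551.99842659 -184.35494213   63.        ]
wrist cam in tool [  -0.6  -69.1 -142.7] [[1.0, -0.0, -0.0], [0.0, 0.96, -0.28], [0.0, 0.28, 0.96]] 314.8628040183964 -0.029154118375131502
```

View pics/top1.png

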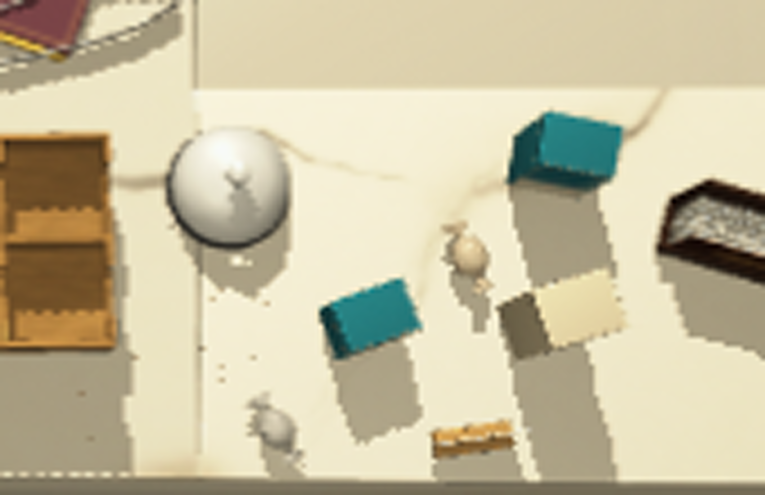

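```bash
cat > plan.py <<'E'
# usage: plan.py "x y z theta" ... : tool-axes shift and z-turn from the present pose for each waypoint
import sys
from h import *
from scipy.spatial.transform import Rotation as Ro
s=sense();Rm=Ro.from_quat(s['orientation']);p=np.array(s['position']);th=np.arctan2(*Rm.as_matrix()[[1,0],0])
print('t %.1f'%s['time'],'pos',p.round(1),'th %.3f'%th,'w %.3f'%s['gripper_width'],'F',np.round(s['force'],1))
for a in sys.argv[1:]:
    v=[float(x) for x in a.split()]; T=Ro.from_euler('z',v[3])*Ro.from_euler('x',np.pi)
    print(a,'| offset',Rm.inv().apply(np.array(v[:3])-p).round(1).tolist(),'rot',(Rm.inv()*T).as_rotvec().round(3).tolist())
E
python3 plan.py "447 -278 200 .34" "447 -278 90 .34" "447 -278 16 .34"
python3 - <<'E'
from h import *
im=get_image('top'); print(px2w(im,312.3,170,63), w2px(im,[[535,-185,63]]))
E
```

```text
t 1.2 pos [ 128.8 -509.   231.3] th -1.323 w 0.998 F [-0.  -0.  -1.8]
447 -278 200 .34 | offset [-145.9, -365.2, 31.3] rot [0.0, -0.0, -1.663]
447 -278 90 .34 | offset [-145.9, -365.2, 141.3] rot [0.0, -0.0, -1.663]
447 -278 16 .34 | offset [-145.9, -365.2, 215.3] rot [0.0, -0.0, -1.663]
[ 531.11525846 -187.85567657   63.        ] [[311.3009372  168.69381687]]
```

>>> play_rows(
  delta_rot=[
    [0, 0, -0.166],
    [0, 0, -0.333],
    [0, 0, -0.5],
    [0, 0, -0.665],
    [0, 0, -0.83],
    [0, 0, -1.0],
    [0, 0, -1.165],
    [0, 0, -1.33],
    [0, 0, -1.5],
    [0, 0, -1.663],
    [0, 0, -1.663],
    [0, 0, -1.663],
  ],
  offset=[
    [-15, -37, 3],
    [-29, -73, 6],
    [-44, -110, 9],
    [-58, -146, 12],
    [-73, -183, 15],
    [-88, -219, 19],
    [-102, -256, 22],
    [-117, -292, 25],
    [-131, -329, 28],
    [-146, -365, 31],
    [-146, -365, 31],
    [-146, -365, 31],
  ],
  fingers=[85, 85, 85, 85, 85, 85, 85, 85, 85, 85, 85, 85],
)

```text
time: 2.75
position: [446.6, -278.0, 200.3]
orientation: [0.986, 0.169, -0.0, 0.0]
force: [-0.4, -0.5, 0.9]
gripper_width: 0.994
```

```bash
python3 - <<'E'
from h import *
im=get_image('wrist'); save(im,'w0',s=1.5)
ds=silhouettes('carton_b','wrist')
for d in ds: print(d['score'],np.round(d['rect']), fit(im,d['mask'],box(37,50,50),(447,-278,.34)))
print(w2px(im,[[447,-278,50]]))
E
python3 plan.py "447 -278 90 .34" "447 -278 16 .34"
```

```text
0.96 [233. 149. 272. 209.] [ 4.44677e+02 -2.78492e+02  3.60000e-01  9.63000e-01]
0.78 [186. 247. 233. 331.] [ 4.47e+02 -2.78e+02  4.00e-02 -0.00e+00]
0.7 [279. 276. 336. 346.] [ 4.47e+02 -2.78e+02  4.00e-02 -0.00e+00]
0.18 [373. 121. 392. 141.] [ 4.47e+02 -2.78e+02  4.00e-02 -0.00e+00]
[[252.32321473 183.29895037]]
t 2.9 pos [ 446.3 -278.4  200.4] th 0.338 w 0.998 F [ 0.3 -0.2 -0.4]
447 -278 90 .34 | offset [0.8, -0.2, 110.4] rot [0.0, 0.0, -0.002]
447 -278 16 .34 | offset [0.8, -0.2, 184.4] rot [0.0, 0.0, -0.002]
```

View pics/w0.png

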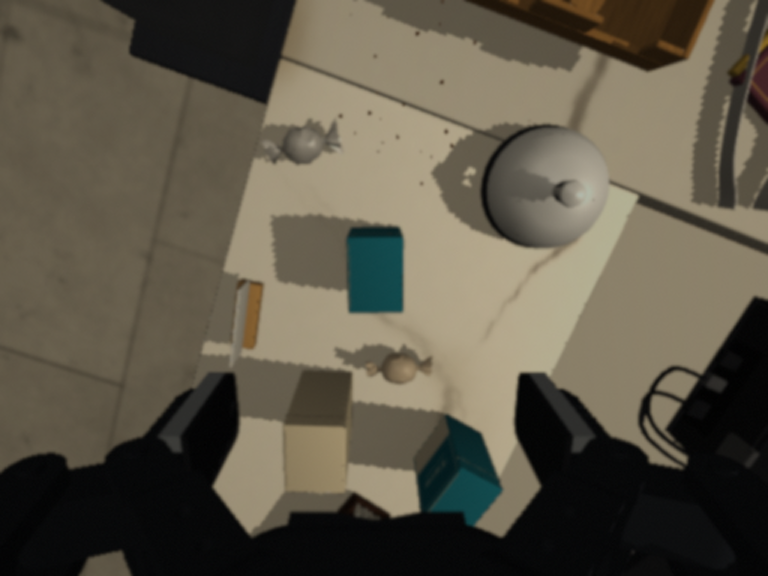

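The picture shows carton_b centred at about (250,180), with both candies clear of the fingers. The bell button is at (381,129). Descending and gripping.

>>> play_rows(
  delta_rot=[
    [0, 0, -0.02],
    [0, 0, -0.02],
    [0, 0, -0.02],
    [0, 0, -0.02],
    [0, 0, -0.02],
    [0, 0, -0.02],
    [0, 0, -0.02],
    [0, 0, -0.02],
    [0, 0, -0.02],
    [0, 0, -0.02],
    [0, 0, -0.02],
    [0, 0, -0.02],
  ],
  offset=[
    [-1, 0, 45],
    [-1, 0, 90],
    [-1, 0, 130],
    [-1, 0, 160],
    [-1, 0, 178],
    [-1, 0, 184],
    [-1, 0, 184],
    [-1, 0, 184],
    [-1, 0, 184],
    [-1, 0, 184],
    [-1, 0, 184],
    [-1, 0, 184],
  ],
  fingers=[85, 85, 85, 85, 85, 85, 85, 20, 20, 20, 20, 20],
)

```text
time: 4.35
position: [446.1, -278.4, 16.9]
orientation: [0.984, 0.179, 0.0, 0.0]
force: [-1.3, 1.0, 7.2]
gripper_width: 0.415
```

```bash
python3 plan.py "445 -278 230 .36" "524.6 -71.3 220 1.584"
```

```text
t 4.3 pos [ 446.1 -278.4   16.9] th 0.360 w 0.415 F [-1.3  1.   7.2]
445 -278 230 .36 | offset [-0.8, -0.6, -213.1] rot [0.001, -0.0, 0.0]
524.6 -71.3 220 1.584 | offset [146.5, -166.0, -203.2] rot [0.001, 0.0, -1.224]
```

>>> play_rows(
  delta_rot=[
    [0, 0, 0],
    [0, 0, 0],
    [0, 0, 0],
    [0, 0, 0],
    [0, 0, -0.1],
    [0, 0, -0.25],
    [0, 0, -0.42],
    [0, 0, -0.6],
    [0, 0, -0.78],
    [0, 0, -0.95],
    [0, 0, -1.1],
    [0, 0, -1.224],
  ],
  offset=[
    [0, 0, -15],
    [0, 0, -60],
    [0, 0, -110],
    [0, 0, -160],
    [10, -12, -190],
    [27, -31, -203],
    [48, -54, -203],
    [70, -80, -203],
    [93, -106, -203],
    [115, -130, -203],
    [134, -152, -203],
    [147, -166, -203],
  ],
  fingers=[20, 20, 20, 20, 20, 20, 20, 20, 20, 20, 20, 20],
)

```text
time: 5.85
position: [525.1, -69.8, 219.3]
orientation: [0.7, 0.714, -0.0, -0.0]
force: [0.8, 0.4, -1.8]
gripper_width: 0.414
```

```bash
python3 - <<'E'
from h import *
im=get_image('wrist'); 
P=place(np.array([[x,y,z] for z in(70,) for x,y in [(70,148),(70,-148),(-70,-148),(-70,148),(34,-111),(-34,-111),(34,111),(-34,111)]]+[[34,-111,34],[-34,-111,34]]+[[x,y,34] for x,y in [(66,-78),(66,-144),(2,-144),(2,-78)]]),(490.6,39.7,.013))
q=w2px(im,P);print(q.round())
a=im['image'].copy()
for u,v in q[[0,1,2,3,10,11,12,13]]: cv2.circle(a,(int(u),int(v)),2,(255,0,255),1)
im['image']=a; save(im,'w1',s=1.5)
E
python3 plan.py "526 -71 60 1.584"
```

```text
[[506. 222.]
 [212. 220.]
 [207.  68.]
 [540.  74.]
 [249. 185.]
 [250. 111.]
 [478. 187.]
 [492. 115.]
 [249. 177.]
 [250. 111.]
 [279. 206.]
 [219. 205.]
 [218. 147.]
 [281. 147.]]
t 5.9 pos [525.6 -68.5 219.3] th 1.596 w 0.415 F [-0.6  2.5 -2.3]
526 -71 60 1.584 | offset [-2.6, 0.3, 159.3] rot [0.0, -0.001, 0.012]
```

View pics/w1.png

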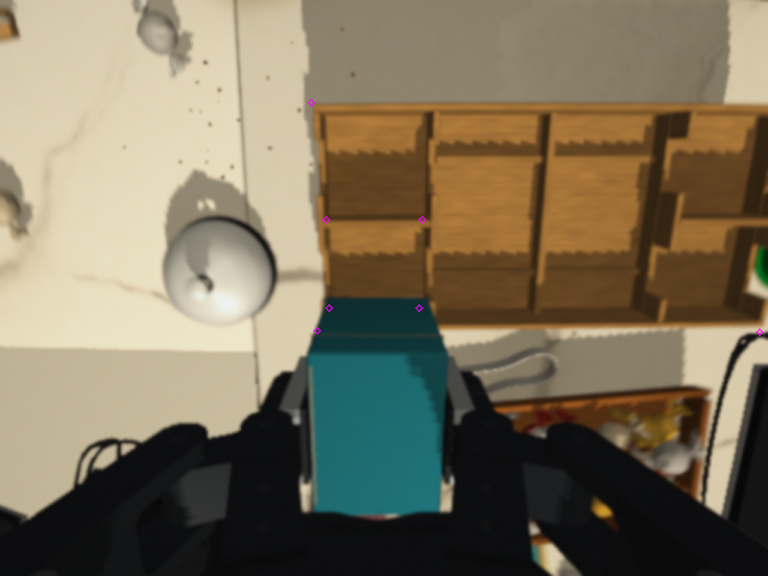

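```bash
cat >> h.py <<'E'
def trayfit(im,tp,uv):
    "tray (x,y,yaw) from tray-frame points (x,y,z) and pixels; nan in uv = that coordinate not seen"
    from scipy.optimize import least_squares
    tp=np.array(tp,float);uv=np.array(uv,float);tp[:,2]+=30
    f=lambda p:np.nan_to_num((w2px(im,place(tp,(p[0],p[1],p[2]/100)))-uv).ravel())
    o=least_squares(f,[490,40,2.]);return [o.x[0],o.x[1],o.x[2]/100],o.fun.reshape(-1,2).round(1).tolist()
E
python3 - <<'E'
from h import *
im=get_image('wrist');g=cv2.cvtColor(im['image'],cv2.COLOR_RGB2GRAY).astype(float)
print('th',sense()['orientation'].__repr__())
def col(u,v0,v1): # strongest vertical gradient
    a=cv2.GaussianBlur(im['image'],(0,0),.8).astype(float)[:,u-3:u+4].mean(1); d=np.abs(np.diff(a,axis=0)).sum(1)[v0:v1]; k=d.argmax(); 
    return round(v0+k+1-.5+0.5*(d[k+1]-d[k-1])/(2*d[k]-d[k-1]-d[k+1]+1e-6) if 0<k<len(d)-1 else v0+k,1)
near_=[(u,col(u,63,76)) for u in range(225,505,20)]; far_=[(u,col(u,208,222)) for u in range(320,505,20)]
a=cv2.GaussianBlur(im['image'],(0,0),.8).astype(float); 
right=[(205+int(np.abs(np.diff(a[v-2:v+3,200:225].mean(0),axis=0)).sum(1).argmax())-5+.5,v) for v in range(85,190,15)]
print(near_,far_,right)
# line constraints: fit
from scipy.optimize import least_squares
def res(p):
    pp=(p[0],p[1],p[2]/100);r=[]
    ys=np.linspace(-148,148,60);xs=np.linspace(-70,70,40)
    A=w2px(im,place(np.c_[0*ys-70,ys,0*ys+70],pp));B=w2px(im,place(np.c_[0*ys+70,ys,0*ys+70],pp));C=w2px(im,place(np.c_[xs,0*xs-148,0*xs+70],pp))
    r+=[np.interp(u,A[:,0],A[:,1])-v for u,v in near_]+[np.interp(u,B[:,0],B[:,1])-v for u,v in far_]
    r+=[np.interp(v,C[:,1],C[:,0])-u for u,v in right]
    return r
o=least_squares(res,[490,40,2.],loss='soft_l1');print(o.x,np.round(res(o.x),1))
t=get_image('top');print([fit(t,d['mask'],box(140,296,40,30),(490,40,.02)) for d in silhouettes('gift_tray','top')[:1]])
E
```

```text
th array([ 7.00923735e-01,  7.13236210e-01,  7.15049078e-05, -1.50205746e-04])
[(225, np.float64(71.7)), (245, np.int64(75)), (265, np.float64(67.5)), (285, np.float64(72.9)), (305, np.float64(67.6)), (325, np.float64(72.6)), (345, np.float64(68.1)), (365, np.float64(73.2)), (385, np.float64(68.7)), (405, np.float64(69.4)), (425, np.float64(69.6)), (445, np.int64(75)), (465, np.float64(71.1)), (485, np.float64(70.8))] [(320, np.float64(218.4)), (340, np.float64(217.2)), (360, np.float64(216.4)), (380, np.float64(218.5)), (400, np.float64(219.0)), (420, np.float64(218.9)), (440, np.float64(218.5)), (460, np.float64(219.4)), (480, np.float64(219.1)), (500, np.float64(218.7))] [(203.5, 85), (205.5, 100), (203.5, 115), (204.5, 130), (207.5, 145), (209.5, 160), (212.5, 175)]
[489.94329221  38.92611653   3.85395465] [-0.7 -4.3  2.9 -2.7  2.4 -2.8  1.6 -3.7  0.8  0.  -0.2 -5.6 -1.6 -1.2
  2.7  3.6  4.2  1.8  1.   0.8  0.9 -0.3 -0.3 -0.2  0.8 -0.5  2.2  2.
 -0.3 -1.5 -3.8]
[array([5.08774e+02, 5.88500e+01, 1.86000e-01, 1.80000e-01])]
```

Run:
```python
from h import *
im=get_image('wrist')
a=im['image'].copy()
for u,v in w2px(im,place(np.array([[x,y,70.] for y in np.linspace(-148,148,25) for x in(-70,70,0)]+[[x,-148,70.] for x in np.linspace(-70,70,9)]),(490.6,39.7,.013))):
    if 0<u<511 and 0<v<383:a[int(round(v)),int(round(u))]=(255,0,255)
im['image']=a; save(im,'w2',(190,50,512,235),2.45)
```

```text
(no output)
```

View pics/w2.png

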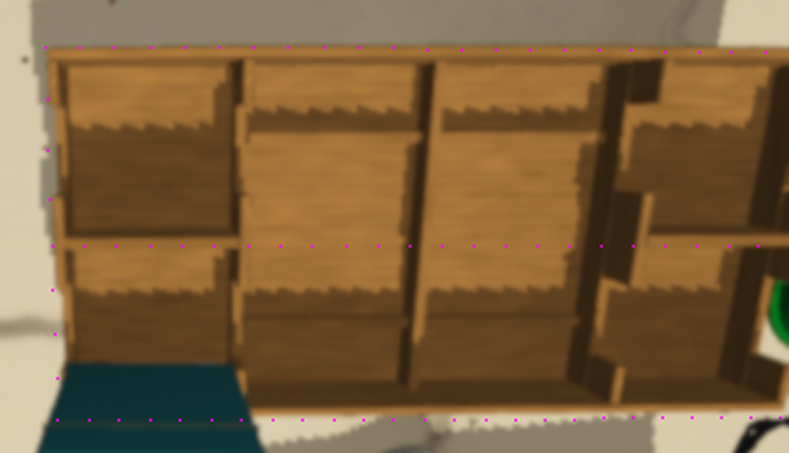

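The tray outline agrees with the top-view fit within about 3 mm. The carton sits over the right-far bay. I'll lower to just above the walls and check.

>>> play_rows(
  delta_rot=[
    [0, 0, 0.007],
    [0, 0, 0.007],
    [0, 0, 0.007],
    [0, 0, 0.007],
    [0, 0, 0.007],
    [0, 0, 0.007],
    [0, 0, 0.007],
  ],
  offset=[
    [-2.5, -1, 30],
    [-2.5, -1, 65],
    [-2.5, -1, 95],
    [-2.5, -1, 112],
    [-2.5, -1, 119],
    [-2.5, -1, 119],
    [-2.5, -1, 119],
  ],
  fingers=[20, 20, 20, 20, 20, 20, 20],
)

```text
time: 6.98
position: [524.4, -73.9, 101.0]
orientation: [0.705, 0.709, 0.0, 0.001]
force: [0.5, 0.9, -2.2]
gripper_width: 0.412
```

```bash
python3 - <<'E'
from h import *
im=get_image('wrist');save(im,'w3',(100,20,400,260),2.6)
p=(488.8,40,.018)
print('corner pred (crop px)',((w2px(im,place(np.array([[-70,-148,70],[2,-148,70],[2,-74,70],[-2,-74,70.],[70,-148,70]]),p))-[100,20])*2.6).round().tolist())
E
python3 plan.py "524.5 -71 53 1.589"
```

```text
corner pred (crop px) [[213.0, 57.0], [236.0, 417.0], [575.0, 413.0], [576.0, 395.0], [254.0, 692.0]]
t 7.0 pos [524.4 -73.8 101. ] th 1.577 w 0.410 F [-0.2  1.2 -1.6]
524.5 -71 53 1.589 | offset [2.9, 0.1, 48.0] rot [0.001, 0.0, -0.012]
```

View pics/w3.png

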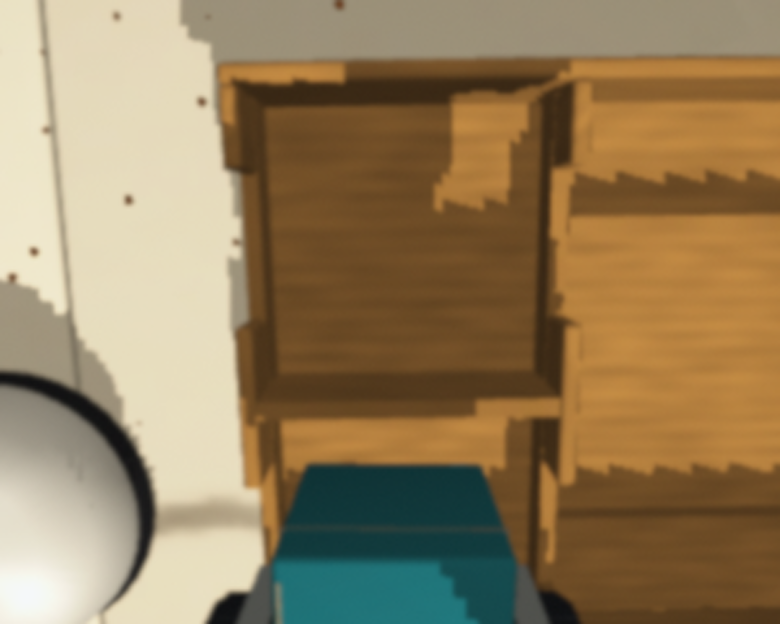

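The divider (v≈415) and corner (220,64) match the prediction within about 2 mm, so I'll shift y by 3 mm and insert.

>>> play_rows(
  delta_rot=[
    [0, 0, -0.012],
    [0, 0, -0.012],
    [0, 0, -0.012],
    [0, 0, -0.012],
    [0, 0, -0.012],
    [0, 0, -0.012],
    [0, 0, -0.012],
    [0, 0, -0.012],
  ],
  offset=[
    [3, 0.5, 5],
    [3, 0.5, 15],
    [3, 0.5, 27],
    [3, 0.5, 37],
    [3, 0.5, 44],
    [3, 0.5, 48],
    [3, 0.5, 49],
    [3, 0.5, 49],
  ],
  fingers=[20, 20, 20, 20, 20, 20, 20, 20],
)

```text
time: 8.02
position: [524.6, -70.6, 51.4]
orientation: [0.701, 0.714, 0.0, 0.0]
force: [-1.0, -0.4, -0.8]
gripper_width: 0.41
```

```bash
python3 plan.py
```

```text
t 8.0 pos [524.6 -70.6  51.4] th 1.589 w 0.410 F [-1.  -0.4 -0.8]
```

>>> play_rows(
  delta_rot=[
    [0, 0, 0],
    [0, 0, 0],
    [0, 0, 0],
    [0, 0, 0],
    [0, 0, 0],
    [0, 0, 0],
    [0, 0, 0],
    [0, 0, 0],
    [0, 0, 0],
    [0, 0, 0],
  ],
  offset=[
    [0, 0, 1],
    [0, 0, 1],
    [0, 0, 1],
    [0, 0, 1],
    [0, 0, 1],
    [0, 0, -10],
    [0, 0, -50],
    [0, 0, -110],
    [0, 0, -170],
    [0, 0, -170],
  ],
  fingers=[20, 56, 56, 56, 56, 56, 56, 70, 85, 85],
)

```text
time: 9.28
position: [526.2, -71.0, 226.2]
orientation: [0.701, 0.714, 0.002, 0.003]
force: [0.0, 0.3, -0.5]
gripper_width: 0.996
```

```bash
python3 - <<'E'
from h import *
im=get_image('wrist');save(im,'w4',s=1)
t=get_image('top')
C=silhouettes('carton_a','top')
for n,uv,P,p0 in [('a',(385,163),box(37,50,72),(553,-405,-.2)),('d',(384,200),box(41,50,82),(448,-398,.3))]:
    d=near(C,uv);print(n,d['rect'],fit(t,d['mask'],P,p0))
print(sense()['position'])
E
python3 plan.py "448 -398 220 .31"
```

```text
a [374.2, 154.3, 399.9, 174.1] [ 5.54694e+02 -4.06148e+02 -2.51000e-01  9.15000e-01]
d [373.9, 192.0, 396.5, 208.4] [ 4.46576e+02 -3.97164e+02  3.35000e-01  8.57000e-01]
[524.14226898 -70.53233615 221.04330244]
t 9.4 pos [524.1 -70.5 221. ] th 1.589 w 0.992 F [ 0.1 -0.5 -0.1]
448 -398 220 .31 | offset [-326.0, -82.1, 1.0] rot [-0.0, 0.0, 1.279]
```

View pics/w4.png

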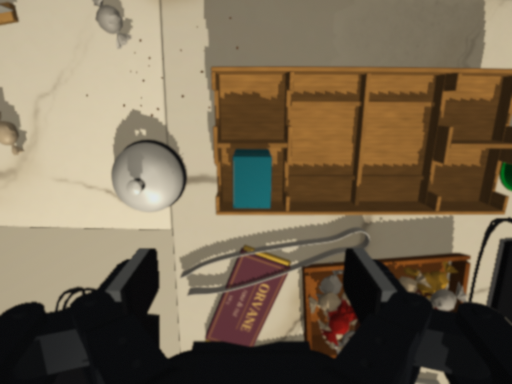

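Carton_b stands in the right-far bay (252,180) and the tray is level. Next is the cream carton.

>>> play_rows(
  delta_rot=[
    [0, 0, 0.1],
    [0, 0, 0.24],
    [0, 0, 0.39],
    [0, 0, 0.54],
    [0, 0, 0.7],
    [0, 0, 0.85],
    [0, 0, 1.0],
    [0, 0, 1.14],
    [0, 0, 1.279],
    [0, 0, 1.279],
    [0, 0, 1.279],
    [0, 0, 1.279],
  ],
  offset=[
    [-20, -5, 0],
    [-55, -14, 0],
    [-95, -24, 0],
    [-135, -34, 0],
    [-175, -44, 0],
    [-215, -54, 0],
    [-255, -64, 0],
    [-295, -75, 0],
    [-326, -82, 0],
    [-326, -82, 0],
    [-326, -82, 0],
    [-326, -82, 0],
  ],
  fingers=[85, 85, 85, 85, 85, 85, 85, 85, 85, 85, 85, 85],
)

```text
time: 10.92
position: [448.6, -397.0, 221.1]
orientation: [0.988, 0.155, -0.0, -0.0]
force: [-0.1, 1.3, 0.9]
gripper_width: 0.989
```

```bash
python3 - <<'E'
from h import *
im=get_image('wrist')
for d in silhouettes('carton_d','wrist'): print(d['score'],np.round(d['rect']), fit(im,d['mask'],box(41,50,82),(448,-398,.3)),fit(im,d['mask'],box(37,50,72),(554,-405,-.22)))
E
python3 plan.py "447.5 -398 32 .32"
```

```text
0.82 [227. 148. 270. 211.] [ 4.45506e+02 -3.99044e+02  3.14000e-01  9.66000e-01] [ 5.54e+02 -4.05e+02 -5.20e-01 -0.00e+00]
0.7 [311. 180. 376. 248.] [ 448. -398.    0.   -0.] [ 5.5317e+02 -4.0654e+02 -2.8400e-01  9.3900e-01]
t 11.0 pos [ 448.7 -397.3  221.3] th 0.312 w 0.998 F [-0.9  0.6 -0.1]
447.5 -398 32 .32 | offset [-1.3, 0.4, 189.3] rot [-0.0, 0.0, -0.008]
```

>>> play_rows(
  delta_rot=[
    [0, 0, 0],
    [0, 0, 0],
    [0, 0, 0],
    [0, 0, 0],
    [0, 0, 0],
    [0, 0, 0],
    [0, 0, 0],
    [0, 0, 0],
    [0, 0, 0],
    [0, 0, 0],
    [0, 0, 0],
    [0, 0, 0],
  ],
  offset=[
    [-2.5, 0.5, 35],
    [-2.5, 0.5, 80],
    [-2.5, 0.5, 125],
    [-2.5, 0.5, 160],
    [-2.5, 0.5, 180],
    [-2.5, 0.5, 189],
    [-2.5, 0.5, 189],
    [-2.5, 0.5, 189],
    [-2.5, 0.5, 189],
    [-2.5, 0.5, 189],
    [-2.5, 0.5, 189],
    [-2.5, 0.5, 189],
  ],
  fingers=[85, 85, 85, 85, 85, 85, 85, 20, 20, 20, 20, 20],
)

```text
time: 12.52
position: [446.5, -399.6, 33.0]
orientation: [0.988, 0.154, 0.0, 0.0]
force: [-1.0, 0.7, 6.6]
gripper_width: 0.462
```

```bash
python3 plan.py "447.5 -398 252 .32" "470 -130 252 1.0"
```

```text
t 12.5 pos [ 446.5 -399.6   33. ] th 0.310 w 0.462 F [-1.   0.7  6.6]
447.5 -398 252 .32 | offset [1.6, -0.9, -219.0] rot [0.001, -0.0, -0.01]
470 -130 252 1.0 | offset [104.7, -249.3, -219.2] rot [0.001, -0.0, -0.69]
```

>>> play_rows(
  delta_rot=[
    [0, 0, 0],
    [0, 0, 0],
    [0, 0, 0],
    [0, 0, 0],
    [0, 0, -0.05],
    [0, 0, -0.15],
    [0, 0, -0.25],
    [0, 0, -0.36],
    [0, 0, -0.47],
    [0, 0, -0.58],
    [0, 0, -0.66],
    [0, 0, -0.69],
  ],
  offset=[
    [0, 0, -15],
    [0, 0, -60],
    [0, 0, -110],
    [0, 0, -150],
    [6, -15, -170],
    [20, -48, -180],
    [36, -85, -180],
    [53, -125, -180],
    [70, -166, -180],
    [86, -205, -180],
    [99, -235, -180],
    [105, -249, -180],
  ],
  fingers=[20, 20, 20, 20, 20, 20, 20, 20, 20, 20, 20, 20],
)

```text
time: 14.02
position: [470.2, -128.7, 213.2]
orientation: [0.877, 0.48, 0.0, 0.0]
force: [0.4, -0.7, -1.3]
gripper_width: 0.461
```

```bash
python3 plan.py "521.5 151.5 200 1.589"
```

```text
t 14.0 pos [ 470.2 -128.7  213.2] th 1.002 w 0.461 F [ 0.4 -0.7 -1.3]
521.5 151.5 200 1.589 | offset [263.8, -107.6, 13.2] rot [0.001, 0.0, -0.587]
```

>>> play_rows(
  delta_rot=[
    [0, 0, -0.04],
    [0, 0, -0.12],
    [0, 0, -0.21],
    [0, 0, -0.3],
    [0, 0, -0.39],
    [0, 0, -0.48],
    [0, 0, -0.54],
    [0, 0, -0.587],
    [0, 0, -0.587],
    [0, 0, -0.587],
    [0, 0, -0.587],
    [0, 0, -0.587],
  ],
  offset=[
    [18, -7, 1],
    [54, -22, 3],
    [95, -39, 5],
    [137, -56, 8],
    [178, -73, 10],
    [218, -89, 12],
    [246, -100, 13],
    [262, -107, 13],
    [264, -108, 13],
    [264, -108, 13],
    [264, -108, 13],
    [264, -108, 13],
  ],
  fingers=[20, 20, 20, 20, 20, 20, 20, 20, 20, 20, 20, 20],
)

```text
time: 15.52
position: [522.0, 149.8, 199.4]
orientation: [0.702, 0.712, 0.0, 0.0]
force: [-0.1, 0.0, -1.9]
gripper_width: 0.464
```

```bash
python3 plan.py "521.5 151.5 125 1.589"
python3 - <<'E'
from h import *
im=get_image('wrist')
a=im['image'].copy()
p=(489,40,.018)
Q=w2px(im,place(np.array([[x,y,70.] for y in np.linspace(-148,148,25) for x in(-70,70,0)]+[[x,yy,70.] for x in np.linspace(-70,70,9) for yy in(148,-148,0)]),p))
for u,v in Q:
    if 0<u<511 and 0<v<383:a[int(round(v)),int(round(u))]=(255,0,255)
im['image']=a; save(im,'w5',s=1.5)
E
```

```text
t 15.5 pos [522.  149.8 199.4] th 1.586 w 0.464 F [-0.1  0.  -1.9]
521.5 151.5 125 1.589 | offset [1.8, -0.5, 74.4] rot [0.0, 0.0, -0.003]
```

View pics/w5.png

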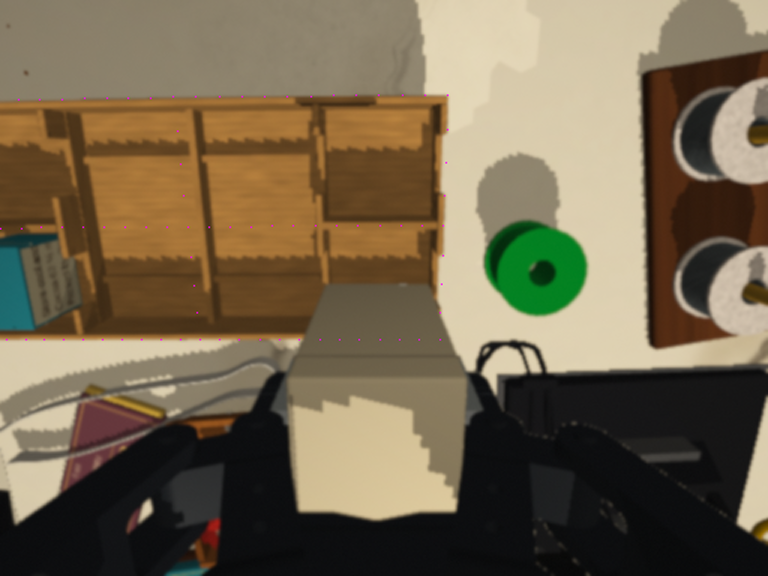

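The tray overlay matches within about 1 mm, so I'll insert the cream carton in the left-far bay.

>>> play_rows(
  delta_rot=[
    [0, 0, 0],
    [0, 0, 0],
    [0, 0, 0],
    [0, 0, 0],
    [0, 0, 0],
    [0, 0, 0],
    [0, 0, 0],
    [0, 0, 0],
    [0, 0, 0],
    [0, 0, 0],
    [0, 0, 0],
    [0, 0, 0],
  ],
  offset=[
    [1.8, 0, 15],
    [1.8, 0, 40],
    [1.8, 0, 65],
    [1.8, 0, 85],
    [1.8, 0, 98],
    [1.8, 0, 108],
    [1.8, 0, 117],
    [1.8, 0, 124],
    [1.8, 0, 128],
    [1.8, 0, 130],
    [1.8, 0, 131],
    [1.8, 0, 131],
  ],
  fingers=[20, 20, 20, 20, 20, 20, 20, 20, 20, 20, 20, 20],
)

```text
time: 17.08
position: [522.0, 152.2, 68.4]
orientation: [0.701, 0.713, 0.0, 0.0]
force: [-0.5, -0.8, -0.9]
gripper_width: 0.462
```

```bash
python3 plan.py
```

```text
t 17.1 pos [522.  152.2  68.4] th 1.587 w 0.462 F [-0.5 -0.8 -0.9]
```

>>> play_rows(
  delta_rot=[
    [0, 0, 0],
    [0, 0, 0],
    [0, 0, 0],
    [0, 0, 0],
    [0, 0, 0],
    [0, 0, 0],
    [0, 0, 0],
    [0, 0, 0],
    [0, 0, 0],
    [0, 0, 0],
    [0, 0, 0],
  ],
  offset=[
    [0, 0, 1],
    [0, 0, 1],
    [0, 0, 1],
    [0, 0, 1],
    [0, 0, 1],
    [0, 0, -10],
    [0, 0, -50],
    [0, 0, -110],
    [0, 0, -150],
    [0, 0, -150],
    [0, 0, -150],
  ],
  fingers=[20, 60, 60, 60, 60, 60, 60, 70, 85, 85, 85],
)

```text
time: 18.45
position: [521.7, 152.1, 218.1]
orientation: [0.701, 0.713, -0.0, -0.0]
force: [-0.6, -0.1, -0.7]
gripper_width: 0.998
```

```bash
python3 plan.py "470 -130 220 0.7" "553.5 -406 220 -.25"
python3 - <<'E'
from h import *
im=get_image('wrist')
for d in silhouettes('carton_d','wrist'): print(d['score'],np.round(d['rect']), fit(im,d['mask'],box(41,50,82,34),(522,152,1.587)))
for d in silhouettes('gift_tray','wrist')[:1]:print(d['rect'])
E
```

```text
t 18.4 pos [521.7 152.1 218.1] th 1.587 w 0.998 F [-0.6 -0.1 -0.7]
470 -130 220 0.7 | offset [-281.3, -56.3, -1.9] rot [-0.0, 0.0, 0.887]
553.5 -406 220 -.25 | offset [-558.6, 22.7, -1.9] rot [-0.0, 0.0, 1.837]
0.81 [  1. 152.  62. 210.] [522.    152.      1.287  -0.   ]
0.73 [  0.  69. 288. 222.] [ 4.56555e+02 -1.74940e+01  4.17300e+00  1.85000e-01]
0.7 [223. 147. 275. 229.] [520.489 152.338   1.607   0.963]
[0.0, 67.2, 288.2, 222.3]
```

>>> play_rows(
  delta_rot=[
    [0, 0, 0.08],
    [0, 0, 0.22],
    [0, 0, 0.38],
    [0, 0, 0.54],
    [0, 0, 0.7],
    [0, 0, 0.86],
    [0, 0, 1.02],
    [0, 0, 1.18],
    [0, 0, 1.34],
    [0, 0, 1.5],
    [0, 0, 1.67],
    [0, 0, 1.837],
  ],
  offset=[
    [-25, 1, -2],
    [-70, 3, -2],
    [-120, 5, -2],
    [-170, 7, -2],
    [-220, 9, -2],
    [-270, 11, -2],
    [-320, 13, -2],
    [-370, 15, -2],
    [-420, 17, -2],
    [-470, 19, -2],
    [-520, 21, -2],
    [-558, 23, -2],
  ],
  fingers=[85, 85, 85, 85, 85, 85, 85, 85, 85, 85, 85, 85],
)

```text
time: 20.1
position: [553.5, -407.3, 219.0]
orientation: [0.992, -0.128, -0.001, -0.0]
force: [0.7, -0.4, 0.5]
gripper_width: 0.994
```

>>> play_rows(
  delta_rot=[
    [0, 0, 0],
    [0, 0, 0],
    [0, 0, 0],
  ],
  offset=[
    [0, 0, 0],
    [0, 0, 0],
    [0, 0, 0],
  ],
  fingers=[85, 85, 85],
)

```text
time: 20.48
position: [554.1, -404.3, 220.4]
orientation: [0.992, -0.124, -0.0, -0.0]
force: [0.1, 0.4, -1.0]
gripper_width: 0.992
```

```bash
python3 - <<'E'
from h import *
im=get_image('wrist')
for d in silhouettes('carton_a','wrist'): print(d['score'],np.round(d['rect']), fit(im,d['mask'],box(37,50,72),(554,-405,-.25)))
E
python3 plan.py "553.5 -406 27 -.25"
```

```text
t 20.6 pos [ 554.2 -404.4  220.6] th -0.248 w 0.998 F [ 0.1 -0.7  0.1]
553.5 -406 27 -.25 | offset [-0.3, 1.7, 193.6] rot [0.0, -0.0, 0.002]
```

Run:
```python
from h import *
im=get_image('wrist');save(im,'w6',s=1)
for n in('carton_b','carton_d','carton_a'):
  for d in silhouettes(n,'wrist'): print(n,d['score'],np.round(d['rect']), fit(im,d['mask'],box(37,50,72),(554,-405,-.25)))
```

```text
carton_b 0.86 [233. 150. 272. 208.] [ 5.53145e+02 -4.06905e+02 -2.01000e-01  9.47000e-01]
carton_d 0.86 [233. 150. 272. 208.] [ 5.53145e+02 -4.06905e+02 -2.01000e-01  9.47000e-01]
carton_a 0.86 [233. 150. 272. 208.] [ 5.53145e+02 -4.06905e+02 -2.01000e-01  9.47000e-01]
```

View pics/w6.png

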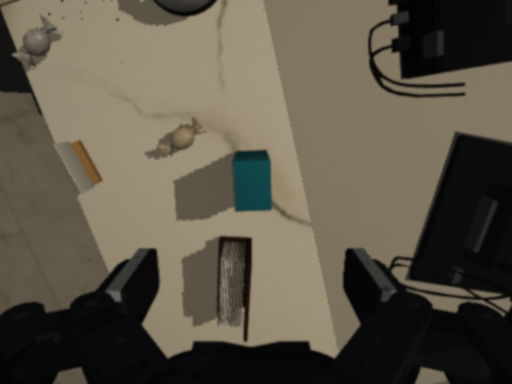

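>>> play_rows(
  delta_rot=[
    [0, 0, -0.02],
    [0, 0, -0.02],
    [0, 0, -0.02],
    [0, 0, -0.02],
    [0, 0, -0.02],
    [0, 0, -0.02],
    [0, 0, -0.02],
    [0, 0, -0.02],
    [0, 0, -0.02],
    [0, 0, -0.02],
    [0, 0, -0.02],
    [0, 0, -0.02],
  ],
  offset=[
    [-0.5, 2, 35],
    [-0.5, 2, 80],
    [-0.5, 2, 125],
    [-0.5, 2, 160],
    [-0.5, 2, 183],
    [-0.5, 2, 193],
    [-0.5, 2, 193],
    [-0.5, 2, 193],
    [-0.5, 2, 193],
    [-0.5, 2, 193],
    [-0.5, 2, 193],
    [-0.5, 2, 193],
  ],
  fingers=[85, 85, 85, 85, 85, 85, 85, 20, 20, 20, 20, 20],
)

```text
time: 22.28
position: [553.3, -407.5, 28.0]
orientation: [0.993, -0.115, 0.0, 0.0]
force: [-0.7, -0.6, 5.4]
gripper_width: 0.41
```

```bash
python3 plan.py "470 -140 220 0.8"
```

```text
t 22.3 pos [ 553.3 -407.5   28. ] th -0.230 w 0.410 F [-0.7 -0.6  5.4]
470 -140 220 0.8 | offset [-141.9, -241.3, -192.3] rot [0.001, -0.001, -1.03]
```

>>> play_rows(
  delta_rot=[
    [0, 0, 0],
    [0, 0, 0],
    [0, 0, 0],
    [0, 0, 0],
    [0, 0, -0.06],
    [0, 0, -0.2],
    [0, 0, -0.36],
    [0, 0, -0.52],
    [0, 0, -0.68],
    [0, 0, -0.84],
    [0, 0, -0.96],
    [0, 0, -1.03],
  ],
  offset=[
    [0, 0, -15],
    [0, 0, -60],
    [0, 0, -110],
    [0, 0, -150],
    [-8, -14, -175],
    [-27, -46, -190],
    [-49, -83, -190],
    [-71, -121, -190],
    [-94, -160, -190],
    [-116, -197, -190],
    [-134, -227, -190],
    [-142, -241, -190],
  ],
  fingers=[20, 20, 20, 20, 20, 20, 20, 20, 20, 20, 20, 20],
)

```text
time: 23.78
position: [468.9, -138.5, 218.4]
orientation: [0.92, 0.391, 0.0, 0.0]
force: [0.4, -0.2, -1.5]
gripper_width: 0.413
```

```bash
python3 plan.py "457 -71.6 180 1.589"
```

```text
t 23.8 pos [ 468.9 -138.5  218.4] th 0.804 w 0.413 F [ 0.4 -0.2 -1.5]
457 -71.6 180 1.589 | offset [39.9, -55.0, 38.4] rot [0.001, -0.0, -0.785]
```

>>> play_rows(
  delta_rot=[
    [0, 0, -0.1],
    [0, 0, -0.25],
    [0, 0, -0.42],
    [0, 0, -0.58],
    [0, 0, -0.72],
    [0, 0, -0.785],
    [0, 0, -0.785],
    [0, 0, -0.785],
    [0, 0, -0.785],
  ],
  offset=[
    [5, -7, 5],
    [13, -17, 12],
    [21, -29, 20],
    [29, -40, 28],
    [36, -50, 35],
    [40, -55, 38],
    [40, -55, 38],
    [40, -55, 38],
    [40, -55, 38],
  ],
  fingers=[20, 20, 20, 20, 20, 20, 20, 20, 20],
)

```text
time: 24.9
position: [458.2, -73.4, 179.5]
orientation: [0.703, 0.712, 0.0, 0.0]
force: [0.6, 0.2, -1.2]
gripper_width: 0.411
```

```bash
python3 plan.py "457 -71.6 63 1.589"
python3 - <<'E'
from h import *
im=get_image('wrist')
a=im['image'].copy()
p=(489,40,.018)
Q=w2px(im,place(np.array([[x,y,70.] for y in np.linspace(-148,148,25) for x in(-70,70,0)]+[[x,yy,70.] for x in np.linspace(-70,70,9) for yy in(148,-148,0)]),p))
for u,v in Q:
    if 0<u<511 and 0<v<383:a[int(round(v)),int(round(u))]=(255,0,255)
im['image']=a; save(im,'w7',s=1.5)
E
```

```text
t 24.9 pos [458.2 -73.4 179.5] th 1.584 w 0.411 F [ 0.6  0.2 -1.2]
457 -71.6 63 1.589 | offset [1.9, -1.2, 116.5] rot [0.0, 0.0, -0.005]
```

View pics/w7.png

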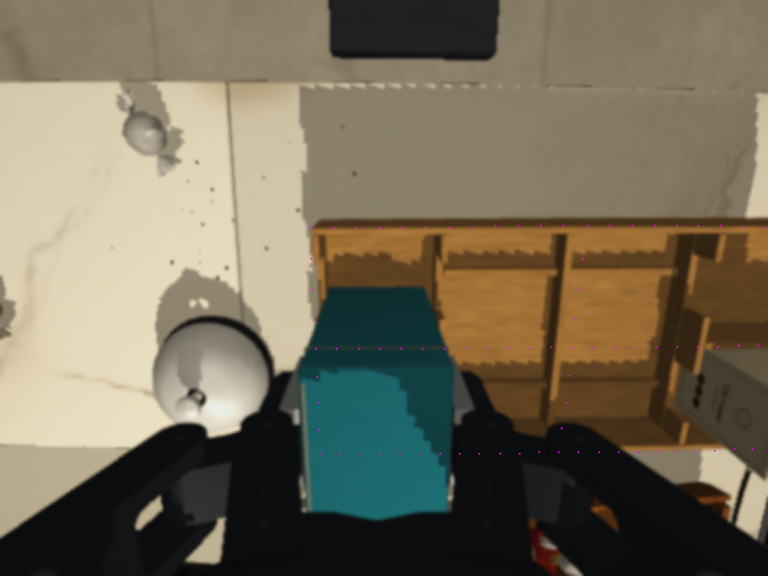

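Tray overlay is within about 3 mm in x, so I'll split the difference and insert carton_a in the right-near bay.

>>> play_rows(
  delta_rot=[
    [0, 0, -0.005],
    [0, 0, -0.005],
    [0, 0, -0.005],
    [0, 0, -0.005],
    [0, 0, -0.005],
    [0, 0, -0.005],
    [0, 0, -0.005],
    [0, 0, -0.005],
    [0, 0, -0.005],
    [0, 0, -0.005],
    [0, 0, -0.005],
    [0, 0, -0.005],
  ],
  offset=[
    [1.9, -2.5, 12],
    [1.9, -2.5, 35],
    [1.9, -2.5, 55],
    [1.9, -2.5, 70],
    [1.9, -2.5, 82],
    [1.9, -2.5, 92],
    [1.9, -2.5, 101],
    [1.9, -2.5, 108],
    [1.9, -2.5, 113],
    [1.9, -2.5, 115.5],
    [1.9, -2.5, 116.5],
    [1.9, -2.5, 116.5],
  ],
  fingers=[20, 20, 20, 20, 20, 20, 20, 20, 20, 20, 20, 20],
)

```text
time: 26.45
position: [455.7, -71.3, 62.9]
orientation: [0.7, 0.714, 0.0, 0.0]
force: [0.0, 0.0, -1.8]
gripper_width: 0.414
```

```bash
python3 plan.py
```

```text
t 26.4 pos [455.7 -71.3  62.9] th 1.590 w 0.414 F [ 0.   0.  -1.8]
```

>>> play_rows(
  delta_rot=[
    [0, 0, 0],
    [0, 0, 0],
    [0, 0, 0],
    [0, 0, 0],
    [0, 0, 0],
    [0, 0, 0],
    [0, 0, 0],
    [0, 0, 0],
    [0, 0, 0],
    [0, 0, 0],
    [0, 0, 0],
  ],
  offset=[
    [0, 0, 1],
    [0, 0, 1],
    [0, 0, 1],
    [0, 0, 1],
    [0, 0, 1],
    [0, 0, -10],
    [0, 0, -50],
    [0, 0, -110],
    [0, 0, -160],
    [0, 0, -160],
    [0, 0, -160],
  ],
  fingers=[20, 58, 58, 58, 58, 58, 58, 70, 85, 85, 85],
)

```text
time: 27.82
position: [455.4, -71.2, 222.8]
orientation: [0.7, 0.714, 0.0, 0.0]
force: [-0.2, 0.7, 0.5]
gripper_width: 0.996
```

```bash
python3 - <<'E'
from h import *
im=get_image('wrist')
for d in silhouettes('carton_a','wrist'): print(d['score'],np.round(d['rect']), fit(im,d['mask'],box(37,50,72,34),(456,-71,1.587)),fit(im,d['mask'],box(37,50,50,34),(524,-71,1.587)))
t=get_image('top')
for n,uv in [('sA',(122,204)),('sB',(119,172))]:
    d=near(silhouettes('spool_a','top'),uv);print(n,d['rect'],fit(t,d['mask'],cyl(30,40,12),px2w(t,*uv,26),False))
for d in silhouettes('gift_tray','top')[:2]: print(d['rect'],d['score'])
E
python3 plan.py "430 377 200 3.33" "470 200 200 2.6"
```

```text
0.92 [229. 151. 274. 216.] [454.276 -71.329   1.618   0.941] [459.241 -71.297   1.607   0.884]
0.83 [425. 219. 512. 294.] [456.    -71.      1.287  -0.   ] [524.    -71.      1.287  -0.   ]
0.76 [232. 220. 269. 274.] [521.911 -71.69    1.552   0.666] [525.949 -70.965   1.573   0.84 ]
sA [110.7, 194.2, 132.0, 215.0] [4.31191e+02 3.78202e+02 1.08000e-01 9.54000e-01]
sB [107.3, 164.4, 130.1, 184.5] [5.27451e+02 3.96382e+02 5.00000e-02 8.95000e-01]
[183.0, 160.7, 233.5, 210.7] 0.79
t 28.1 pos [455.3 -71.2 222.2] th 1.590 w 0.996 F [ 0.3  0.3 -0.2]
430 377 200 3.33 | offset [448.6, -16.6, 22.4] rot [-0.0, -0.001, -1.74]
470 200 200 2.6 | offset [270.8, 19.9, 22.3] rot [-0.001, -0.001, -1.01]
```

Cartons a (454,-71), b and d are all in their bays. Going above the near spool.

>>> play_rows(
  delta_rot=[
    [0, 0, -0.1],
    [0, 0, -0.24],
    [0, 0, -0.38],
    [0, 0, -0.53],
    [0, 0, -0.68],
    [0, 0, -0.83],
    [0, 0, -0.98],
    [0, 0, -1.13],
    [0, 0, -1.28],
    [0, 0, -1.43],
    [0, 0, -1.57],
    [0, 0, -1.57],
  ],
  offset=[
    [25, 0, 0],
    [65, -2, 0],
    [108, -3, 0],
    [152, -5, 3],
    [196, -7, 8],
    [240, -8, 12],
    [284, -10, 16],
    [328, -12, 20],
    [372, -13, 22],
    [412, -15, 22],
    [440, -16, 22],
    [449, -16, 22],
  ],
  fingers=[85, 85, 85, 85, 85, 85, 85, 85, 85, 85, 85, 85],
)

```text
time: 29.62
position: [430.6, 378.5, 200.1]
orientation: [-0.01, 1.0, -0.0, -0.0]
force: [-0.4, -0.8, -0.3]
gripper_width: 0.997
```

>>> play_rows(
  delta_rot=[
    [0, 0, 0],
    [0, 0, 0],
    [0, 0, 0],
  ],
  offset=[
    [0, 0, 0],
    [0, 0, 0],
    [0, 0, 0],
  ],
  fingers=[85, 85, 85],
)

```text
time: 30.0
position: [431.2, 376.6, 201.0]
orientation: [-0.008, 1.0, 0.0, 0.0]
force: [0.7, -0.4, 0.4]
gripper_width: 0.997
```

```bash
python3 - <<'E'
from h import *
im=get_image('wrist');save(im,'w8',s=1)
for d in silhouettes('spool_a','wrist'): print(d['score'],np.round(d['rect']), fit(im,d['mask'],cyl(30,40,12),(431,378,0),False), fit(im,d['mask'],cyl(30,40,12),(527,396,0),False))
E
python3 plan.py "431 378 24 3.16"
```

```text
0.79 [120.  17. 193.  88.] [431. 378.   0.  -0.] [527. 396.   0.  -0.]
0.77 [223. 146. 285. 212.] [4.29503e+02 3.76412e+02 6.00000e-02 9.09000e-01] [527. 396.   0.  -0.]
0.75 [118. 162. 188. 229.] [431. 378.   0.  -0.] [5.28083e+02 3.95304e+02 7.90000e-02 9.12000e-01]
t 30.1 pos [431.1 376.8 200.9] th -3.124 w 0.993 F [-0.4 -0.1  0.1]
431 378 24 3.16 | offset [0.1, 1.2, 176.9] rot [0.0, 0.0, -0.001]
```

View pics/w8.png

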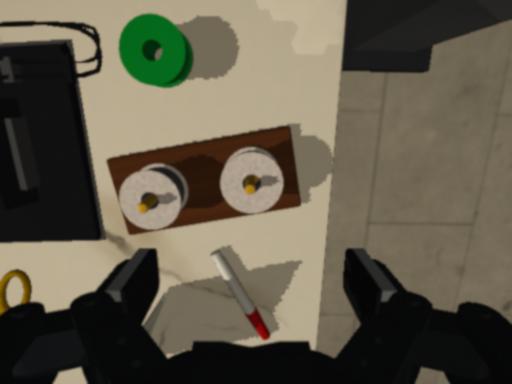

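>>> play_rows(
  delta_rot=[
    [0, 0, 0],
    [0, 0, 0],
    [0, 0, 0],
    [0, 0, 0],
    [0, 0, 0],
    [0, 0, 0],
    [0, 0, 0],
    [0, 0, 0],
    [0, 0, 0],
    [0, 0, 0],
    [0, 0, 0],
    [0, 0, 0],
  ],
  offset=[
    [1, 0.5, 30],
    [1, 0.5, 70],
    [1, 0.5, 110],
    [1, 0.5, 140],
    [1, 0.5, 165],
    [1, 0.5, 178],
    [1, 0.5, 183],
    [1, 0.5, 183],
    [1, 0.5, 183],
    [1, 0.5, 183],
    [1, 0.5, 183],
    [1, 0.5, 183],
  ],
  fingers=[85, 85, 85, 85, 85, 85, 85, 85, 45, 45, 45, 45],
)

```text
time: 31.6
position: [430.4, 378.1, 19.0]
orientation: [-0.009, 1.0, 0.0, 0.001]
force: [-2.1, -2.0, 11.9]
gripper_width: 0.682
```

>>> play_rows(
  delta_rot=[
    [0, 0, 0],
    [0, 0, 0],
    [0, 0, 0],
    [0, 0, 0],
    [0, 0, 0],
    [0, 0, 0],
    [0, 0, 0],
    [0, 0, 0],
    [0, 0, 0],
  ],
  offset=[
    [0, 0, -5],
    [0, 0, -15],
    [0, 0, -30],
    [0, 0, -50],
    [0, 0, -75],
    [0, 0, -105],
    [0, 0, -130],
    [0, 0, -130],
    [0, 0, -130],
  ],
  fingers=[45, 45, 45, 45, 45, 45, 45, 45, 45],
)

```text
time: 32.72
position: [429.8, 377.6, 147.5]
orientation: [-0.009, 1.0, -0.0, -0.0]
force: [0.4, -0.3, -0.3]
gripper_width: 0.682
```

```bash
python3 plan.py "488.3 78 150 3.16"
python3 - <<'E'
from h import *
im=get_image('wrist');save(im,'w9',s=1)
E
```

```text
t 32.7 pos [429.8 377.6 147.5] th -3.123 w 0.682 F [ 0.4 -0.3 -0.3]
488.3 78 150 3.16 | offset [-53.0, -300.7, -2.4] rot [-0.0, -0.0, -0.0]
```

View pics/w9.png

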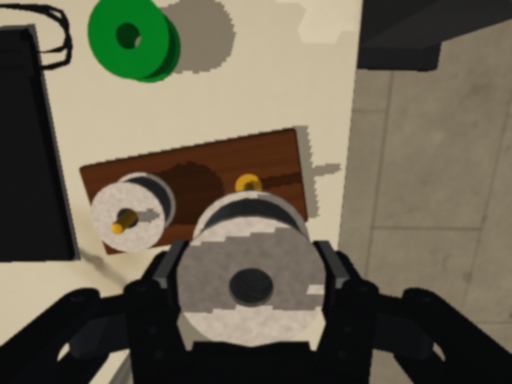

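Spool_a is off its spindle and held level. The far spool is still at (132,212). Carrying spool_a to the left middle bay.

>>> play_rows(
  delta_rot=[
    [0, 0, 0],
    [0, 0, 0],
    [0, 0, 0],
    [0, 0, 0],
    [0, 0, 0],
    [0, 0, 0],
    [0, 0, 0],
    [0, 0, 0],
    [0, 0, 0],
    [0, 0, 0],
    [0, 0, 0],
    [0, 0, 0],
  ],
  offset=[
    [-3, -15, -10],
    [-8, -45, -20],
    [-15, -85, -20],
    [-22, -125, -20],
    [-29, -165, -20],
    [-36, -205, -20],
    [-43, -245, -20],
    [-49, -280, -15],
    [-52, -297, -8],
    [-52.5, -300.5, 0],
    [-52.5, -300.5, 0],
    [-52.5, -300.5, 0],
  ],
  fingers=[45, 45, 45, 45, 45, 45, 45, 45, 45, 45, 45, 45],
)

```text
time: 34.28
position: [487.8, 79.2, 147.8]
orientation: [-0.01, 1.0, 0.0, -0.0]
force: [-0.9, 0.3, -0.5]
gripper_width: 0.678
```

```bash
python3 plan.py "488 78 42 3.16"
python3 - <<'E'
from h import *
im=get_image('wrist')
a=im['image'].copy()
p=(489,40,.018)
Q=w2px(im,place(np.array([[x,y,70.] for y in np.linspace(-148,148,25) for x in(-70,70,0)]+[[x,yy,70.] for x in np.linspace(-70,70,9) for yy in(148,-148,0)]),p))
for u,v in Q:
    if 0<u<511 and 0<v<383:a[int(round(v)),int(round(u))]=(255,0,255)
im['image']=a; save(im,'w10',s=1.5)
E
```

```text
t 34.3 pos [487.8  79.2 147.8] th -3.122 w 0.678 F [-0.9  0.3 -0.5]
488 78 42 3.16 | offset [-0.2, -1.2, 105.8] rot [0.0, -0.0, 0.001]
```

View pics/w10.png

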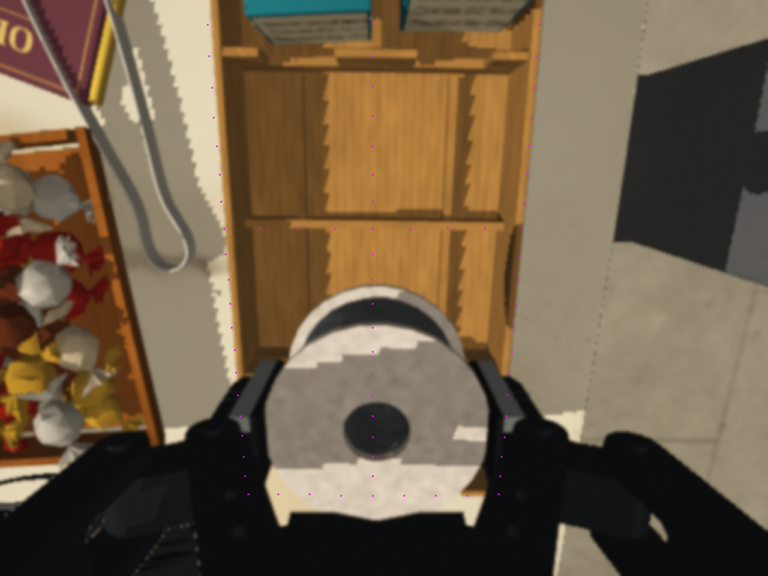

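The overlay puts the tray about 2 mm nearer the robot than the estimate. Correcting by that and lowering.

>>> play_rows(
  delta_rot=[
    [0, 0, 0],
    [0, 0, 0],
    [0, 0, 0],
    [0, 0, 0],
    [0, 0, 0],
    [0, 0, 0],
    [0, 0, 0],
    [0, 0, 0],
    [0, 0, 0],
    [0, 0, 0],
    [0, 0, 0],
  ],
  offset=[
    [1, -2, 12],
    [1, -2, 32],
    [1, -2, 52],
    [1, -2, 68],
    [1, -2, 80],
    [1, -2, 90],
    [1, -2, 98],
    [1, -2, 103],
    [1, -2, 105.5],
    [1, -2, 106.5],
    [1, -2, 106.5],
  ],
  fingers=[45, 45, 45, 45, 45, 45, 45, 45, 45, 45, 45],
)

```text
time: 35.7
position: [487.1, 76.3, 41.4]
orientation: [-0.009, 1.0, -0.0, 0.0]
force: [-0.1, 0.3, -0.7]
gripper_width: 0.681
```

```bash
python3 plan.py
```

```text
t 35.7 pos [487.1  76.3  41.4] th -3.123 w 0.681 F [-0.1  0.3 -0.7]
```

Open, rise, and go to the far spool.

>>> play_rows(
  delta_rot=[
    [0, 0, 0],
    [0, 0, 0],
    [0, 0, 0],
    [0, 0, 0],
    [0, 0, 0],
    [0, 0, 0],
    [0, 0, 0],
    [0, 0, 0],
    [0, 0, 0],
    [0, 0, 0],
  ],
  offset=[
    [0, 0, 0],
    [0, 0, 0],
    [0, 0, 0],
    [0, 0, 0],
    [0, 0, -10],
    [0, 0, -40],
    [0, 0, -90],
    [0, 0, -140],
    [0, 0, -155],
    [0, 0, -155],
  ],
  fingers=[80, 80, 80, 80, 80, 80, 80, 85, 85, 85],
)

```text
time: 36.95
position: [487.6, 76.3, 197.7]
orientation: [-0.009, 1.0, -0.0, 0.001]
force: [0.3, 0.3, -0.3]
gripper_width: 0.993
```

```bash
python3 - <<'E'
from h import *
im=get_image('wrist')
for d in silhouettes('spool_a','wrist'): print(d['score'],np.round(d['rect']), fit(im,d['mask'],cyl(30,40,34),(487,77,0),False))
E
python3 plan.py "527.5 395.5 197 3.16"
```

```text
0.75 [188. 301. 245. 346.] [487.  77.   0.  -0.]
0.61 [220. 146. 292. 221.] [4.86263e+02 7.51770e+01 6.70000e-02 9.63000e-01]
0.58 [266.   0. 342.  38.] [487.  77.   0.  -0.]
t 37.0 pos [486.7  76.3 195.8] th -3.123 w 0.996 F [ 0.1 -0.7 -0.4]
527.5 395.5 197 3.16 | offset [-46.7, 318.4, -1.2] rot [0.0, -0.001, -0.0]
```

>>> play_rows(
  delta_rot=[
    [0, 0, 0],
    [0, 0, 0],
    [0, 0, 0],
    [0, 0, 0],
    [0, 0, 0],
    [0, 0, 0],
    [0, 0, 0],
    [0, 0, 0],
    [0, 0, 0],
    [0, 0, 0],
    [0, 0, 0],
    [0, 0, 0],
  ],
  offset=[
    [-3, 20, 0],
    [-9, 60, 0],
    [-15, 105, 0],
    [-22, 150, 0],
    [-29, 195, 0],
    [-35, 240, 0],
    [-41, 280, 0],
    [-45, 308, 0],
    [-46.5, 318, 0],
    [-46.5, 318.5, 0],
    [-46.5, 318.5, 0],
    [-46.5, 318.5, 0],
  ],
  fingers=[85, 85, 85, 85, 85, 85, 76, 76, 76, 76, 76, 76],
)

```text
time: 38.55
position: [527.8, 394.7, 196.5]
orientation: [-0.009, 1.0, 0.0, 0.0]
force: [0.7, 0.1, 0.4]
gripper_width: 0.895
```

```bash
python3 - <<'E'
from h import *
im=get_image('wrist');save(im,'w11',s=1)
for d in silhouettes('spool_a','wrist'): print(d['score'],np.round(d['rect']), fit(im,d['mask'],cyl(30,40,12),(527,396,0),False))
E
python3 plan.py "528 395.5 18 3.16"
```

```text
0.94 [217. 148. 282. 214.] [5.28289e+02 3.95636e+02 1.21000e-01 9.02000e-01]
0.89 [224.   0. 296.  72.] [527. 396.   0.  -0.]
t 38.6 pos [527.8 395.  196.5] th -3.124 w 0.888 F [-0.2 -0.4  0.5]
528 395.5 18 3.16 | offset [-0.2, 0.5, 178.5] rot [0.0, 0.0, -0.001]
```

View pics/w11.png

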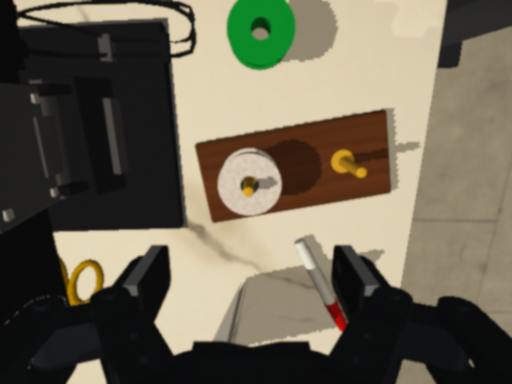

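The far spool is at (249,182), centred under the tool, and the monitor base edge (u≈180) is clear of the fingers at this opening. Gripping.

>>> play_rows(
  delta_rot=[
    [0, 0, 0],
    [0, 0, 0],
    [0, 0, 0],
    [0, 0, 0],
    [0, 0, 0],
    [0, 0, 0],
    [0, 0, 0],
    [0, 0, 0],
    [0, 0, 0],
    [0, 0, 0],
    [0, 0, 0],
    [0, 0, 0],
  ],
  offset=[
    [-0.5, 0.5, 30],
    [-0.5, 0.5, 70],
    [-0.5, 0.5, 110],
    [-0.5, 0.5, 138],
    [-0.5, 0.5, 160],
    [-0.5, 0.5, 173],
    [-0.5, 0.5, 178],
    [-0.5, 0.5, 178],
    [-0.5, 0.5, 178],
    [-0.5, 0.5, 178],
    [-0.5, 0.5, 178],
    [-0.5, 0.5, 178],
  ],
  fingers=[76, 76, 76, 76, 76, 76, 76, 76, 45, 45, 45, 45],
)

```text
time: 40.15
position: [528.7, 396.4, 19.6]
orientation: [-0.009, 1.0, 0.0, 0.001]
force: [-0.8, 0.3, 6.7]
gripper_width: 0.678
```

>>> play_rows(
  delta_rot=[
    [0, 0, 0],
    [0, 0, 0],
    [0, 0, 0],
    [0, 0, 0],
    [0, 0, 0],
    [0, 0, 0],
    [0, 0, 0],
    [0, 0, 0],
    [0, 0, 0],
  ],
  offset=[
    [0, 0, -5],
    [0, 0, -15],
    [0, 0, -30],
    [0, 0, -50],
    [0, 0, -75],
    [0, 0, -105],
    [0, 0, -135],
    [0, 0, -135],
    [0, 0, -135],
  ],
  fingers=[45, 45, 45, 45, 45, 45, 45, 45, 45],
)

```text
time: 41.28
position: [528.0, 396.0, 153.2]
orientation: [-0.009, 1.0, -0.0, -0.0]
force: [0.0, -0.2, -0.6]
gripper_width: 0.678
```

```bash
python3 plan.py "488.2 1.2 155 3.16"
```

```text
t 41.3 pos [528.  396.  153.2] th -3.123 w 0.678 F [ 0.  -0.2 -0.6]
488.2 1.2 155 3.16 | offset [47.0, -394.0, -1.8] rot [-0.0, -0.0, -0.0]
```

>>> play_rows(
  delta_rot=[
    [0, 0, 0],
    [0, 0, 0],
    [0, 0, 0],
    [0, 0, 0],
    [0, 0, 0],
    [0, 0, 0],
    [0, 0, 0],
    [0, 0, 0],
    [0, 0, 0],
    [0, 0, 0],
    [0, 0, 0],
    [0, 0, 0],
  ],
  offset=[
    [2, -15, -10],
    [6, -50, -20],
    [11, -95, -20],
    [17, -140, -20],
    [22, -185, -20],
    [27, -230, -20],
    [33, -275, -20],
    [38, -320, -20],
    [43, -360, -20],
    [46, -385, -20],
    [47, -394, -20],
    [47, -394, -20],
  ],
  fingers=[45, 45, 45, 45, 45, 45, 45, 45, 45, 45, 45, 45],
)

```text
time: 42.78
position: [488.1, 1.1, 173.3]
orientation: [-0.009, 1.0, 0.0, -0.0]
force: [-0.1, -0.2, -0.4]
gripper_width: 0.682
```

>>> play_rows(
  delta_rot=[
    [0, 0, 0],
    [0, 0, 0],
    [0, 0, 0],
    [0, 0, 0],
  ],
  offset=[
    [0, 0, 8],
    [0, 0, 20],
    [0, 0, 20],
    [0, 0, 20],
  ],
  fingers=[45, 45, 45, 45],
)

```text
time: 43.28
position: [488.4, 1.6, 153.2]
orientation: [-0.009, 1.0, 0.0, -0.0]
force: [-0.6, -0.1, 0.8]
gripper_width: 0.681
```

```bash
python3 plan.py "488 1 42.5 3.16"
python3 - <<'E'
from h import *
# where is the tray now? top view, fit of silhouettes of cartons (arm may hide some)
im=get_image('wrist');t=get_image('top')
for nm,i in(('wrist',im),('top',t)):
  for d in silhouettes('carton_a',nm)[:3]: print(nm,np.round(d['score'],2),np.round(d['rect']),fit(i,d['mask'],box(37,50,72,34),(455,-71,1.59)),fit(i,d['mask'],box(37,50,50,34),(524,-71,1.59)))
# actual pixel column/row of tray far/near edges vs predicted in wrist, at 3 rows
p=(487.5,39.5,.018)
print(w2px(im,place(np.array([[70,-100,70],[-70,-100,70],[70,-60,70],[-70,-60,70],[0,-148,70],[0,-76,70]]),p)).round(1).tolist())
hsv=cv2.cvtColor(im['image'],cv2.COLOR_RGB2HSV)
for y in(-100,-60):
  q=w2px(im,place(np.array([[70,y,70.],[-70,y,70.]]),p)); v=int(q[:,1].mean()); br=(hsv[v,:,1]>120)&(hsv[v,:,0]<25); print(v,np.flatnonzero(br)[[0,-1]], np.flatnonzero(np.diff(br.astype(int))).tolist())
E
```

```text
t 43.3 pos [488.4   1.6 153.2] th -3.123 w 0.681 F [-0.6 -0.1  0.8]
488 1 42.5 3.16 | offset [0.3, -0.6, 110.7] rot [0.0, -0.0, 0.0]
wrist 0.7 [168.  84. 248. 141.] [512.153 -62.754   1.596   0.785] [516.63  -64.362   1.628   0.953]
wrist 0.55 [267.  71. 356. 135.] [453.172 -70.363   1.595   0.962] [524.   -71.     1.29  -0.  ]
wrist 0.51 [182. 324. 210. 349.] [455.   -71.     1.29  -0.  ] [524.   -71.     1.29  -0.  ]
top 0.6 [267. 164. 277. 182.] [514.553 -72.094   1.37    0.554] [519.796 -71.253   1.429   0.608]
top 0.59 [189. 163. 194. 175.] [455.   -71.     1.29  -0.  ] [524.   -71.     1.29  -0.  ]
top 0.53 [266. 184. 280. 206.] [454.721 -70.67    1.572   0.962] [524.   -71.     1.29  -0.  ]
[[149.1, 118.3], [349.2, 118.6], [153.8, 174.3], [344.6, 174.6], [249.2, 43.6], [249.2, 152.5]]
118 [  4 263] [3, 9, 11, 24, 25, 31, 33, 39, 73, 76, 81, 88, 150, 168, 246, 263]
174 [155 343] [154, 343]
```

Tray edges match the estimate within 1 mm, so I'll lower the second spool.

>>> play_rows(
  delta_rot=[
    [0, 0, 0],
    [0, 0, 0],
    [0, 0, 0],
    [0, 0, 0],
    [0, 0, 0],
    [0, 0, 0],
    [0, 0, 0],
    [0, 0, 0],
    [0, 0, 0],
    [0, 0, 0],
    [0, 0, 0],
  ],
  offset=[
    [0, -0.5, 12],
    [0, -0.5, 34],
    [0, -0.5, 56],
    [0, -0.5, 74],
    [0, -0.5, 86],
    [0, -0.5, 96],
    [0, -0.5, 104],
    [0, -0.5, 108],
    [0, -0.5, 110],
    [0, -0.5, 111.5],
    [0, -0.5, 111.5],
  ],
  fingers=[45, 45, 45, 45, 45, 45, 45, 45, 45, 45, 45],
)

```text
time: 44.85
position: [488.5, 0.8, 41.9]
orientation: [-0.009, 1.0, -0.0, 0.0]
force: [-0.8, -0.0, -0.2]
gripper_width: 0.679
```

```bash
python3 plan.py
```

```text
t 44.9 pos [488.5   0.8  41.9] th -3.123 w 0.679 F [-0.8 -0.  -0.2]
```

>>> play_rows(
  delta_rot=[
    [0, 0, 0],
    [0, 0, 0],
    [0, 0, 0],
    [0, 0, 0],
    [0, 0, 0],
    [0, 0, 0],
    [0, 0, 0],
    [0, 0, 0],
    [0, 0, 0],
    [0, 0, 0],
  ],
  offset=[
    [0, 0, 0],
    [0, 0, 0],
    [0, 0, 0],
    [0, 0, 0],
    [0, 0, -10],
    [0, 0, -40],
    [0, 0, -90],
    [0, 0, -140],
    [0, 0, -160],
    [0, 0, -160],
  ],
  fingers=[80, 80, 80, 80, 80, 80, 80, 80, 80, 80],
)

```text
time: 46.1
position: [489.1, 0.7, 203.6]
orientation: [-0.009, 1.0, -0.0, 0.002]
force: [0.6, -0.1, -0.3]
gripper_width: 0.938
```

>>> play_rows(
  delta_rot=[
    [0, 0, 0],
    [0, 0, 0],
    [0, 0, 0],
    [0, 0, 0],
    [0, 0, 0],
    [0, 0, 0],
    [0, 0, 0],
    [0, 0, 0],
    [0, 0, 0],
    [0, 0, 0],
    [0, 0, 0],
    [0, 0, 0],
  ],
  offset=[
    [-4, -20, 0],
    [-12, -60, 0],
    [-20, -100, 0],
    [-29, -140, 0],
    [-36, -172, 0],
    [-39, -189, 0],
    [-39, -189, 0],
    [-39, -189, 0],
    [-39, -189, 0],
    [-39, -189, 0],
    [-39, -189, 0],
    [-39, -189, 0],
  ],
  fingers=[60, 40, 20, 0, 0, 0, 0, 0, 0, 0, 0, 0],
)

```text
time: 47.6
position: [530.9, -187.3, 201.8]
orientation: [-0.009, 1.0, -0.0, 0.0]
force: [-0.2, -0.6, 0.4]
gripper_width: -0.003
```

```bash
python3 plan.py
python3 - <<'E'
from h import *
im=get_image('wrist');t=get_image('top');s=get_image('scene')
a=cv2.resize(im['image'][60:320,130:390],None,fx=1.5,fy=1.5)      # 390x390, left
b=cv2.resize(s['image'][140:300,215:345],None,fx=3,fy=3,interpolation=cv2.INTER_CUBIC) # 480x390
c=np.zeros((480,780,3),np.uint8); c[:390,:390]=a; c[:,390:]=b
cv2.imwrite('pics/m1.png',c[:,:,::-1])
print('pred button px',w2px(im,[[531,-187,63]]))
d=silhouettes('spool_a','top')
for q in d: print('top spool',np.round(q['rect']),fit(t,q['mask'],cyl(30,40,34),(488,1,0),False),fit(t,q['mask'],cyl(30,40,34),(487,76,0),False))
for q in silhouettes('gift_tray','top')[:1]: print('tray',q['rect'])
for q in silhouettes('bell_top','wrist')[:2]: print('bell',q['score'],q['rect'])
E
```

```text
t 47.6 pos [ 530.9 -187.3  201.8] th -3.123 w -0.003 F [-0.2 -0.6  0.4]
pred button px [[249.16363303 185.62828721]]
top spool [154. 164. 175. 186.] [488.   1.   0.  -0.] [487.  76.   0.  -0.]
top spool [241. 175. 261. 196.] [4.88299e+02 1.20000e+00 9.60000e-02 9.31000e-01] [487.  76.   0.  -0.]
bell 0.7 [233.9, 171.9, 247.8, 187.8]
```

View pics/m1.png

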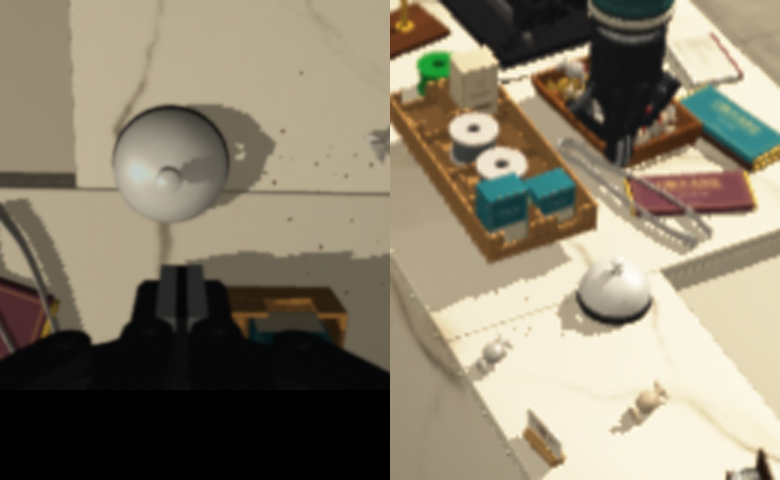

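All five items are in the tray and it is level. The button is at wrist px ≈(242.5,179.5).

```bash
python3 - <<'E'
from h import *
im=get_image('wrist');p=px2w(im,242.5,179.5,63);print(p,w2px(im,[[531,-187,63]]))
E
python3 plan.py "535 -193 70 3.16"
```

```text
[ 537.1870306  -192.80514235   63.        ] [[249.14238394 185.77483842]]
t 48.0 pos [ 530.9 -187.4  201.7] th -3.123 w -0.001 F [-0.2 -0.  -1.2]
535 -193 70 3.16 | offset [-4.1, -5.6, 131.7] rot [0.0, -0.0, -0.0]
```

>>> play_rows(
  delta_rot=[
    [0, 0, 0],
    [0, 0, 0],
    [0, 0, 0],
    [0, 0, 0],
    [0, 0, 0],
    [0, 0, 0],
    [0, 0, 0],
    [0, 0, 0],
    [0, 0, 0],
  ],
  offset=[
    [-4.5, -4.5, 20],
    [-4.5, -4.5, 55],
    [-4.5, -4.5, 90],
    [-4.5, -4.5, 115],
    [-4.5, -4.5, 128],
    [-4.5, -4.5, 134],
    [-4.5, -4.5, 136],
    [-4.5, -4.5, 136],
    [-4.5, -4.5, 136],
  ],
  fingers=[0, 0, 0, 0, 0, 0, 0, 0, 0],
)

```text
time: 49.08
position: [535.7, -192.0, 66.3]
orientation: [-0.009, 1.0, -0.0, 0.0]
force: [0.2, 0.1, -0.2]
gripper_width: -0.001
```

>>> play_rows(
  delta_rot=[
    [0, 0, 0],
    [0, 0, 0],
    [0, 0, 0],
    [0, 0, 0],
    [0, 0, 0],
    [0, 0, 0],
  ],
  offset=[
    [0, 0, 2],
    [0, 0, 4],
    [0, 0, 5],
    [0, 0, 6],
    [0, 0, 6],
    [0, 0, 6],
  ],
  fingers=[0, 0, 0, 0, 0, 0],
)

```text
time: 49.82
position: [535.6, -191.9, 60.1]
orientation: [-0.009, 1.0, -0.0, 0.0]
force: [-1.2, 0.3, 6.3]
gripper_width: 0.002
```

The spring force of 6.3 N matches 3 mm of travel, past the 2 mm ring point. Retracting.

>>> play_rows(
  delta_rot=[
    [0, 0, 0],
    [0, 0, 0],
    [0, 0, 0],
    [0, 0, 0],
    [0, 0, 0],
    [0, 0, 0],
    [0, 0, 0],
    [0, 0, 0],
    [0, 0, 0],
    [0, 0, 0],
    [0, 0, 0],
    [0, 0, 0],
  ],
  offset=[
    [0, 0, -10],
    [0, 0, -50],
    [0, 0, -110],
    [0, 0, -150],
    [10, -30, -160],
    [20, -70, -160],
    [30, -110, -160],
    [40, -150, -160],
    [40, -150, -160],
    [40, -150, -160],
    [40, -150, -160],
    [40, -150, -160],
  ],
  fingers=[0, 0, 0, 0, 0, 0, 0, 0, 0, 0, 0, 0],
)

```text
time: 51.32
position: [498.5, -341.8, 220.0]
orientation: [-0.01, 1.0, -0.0, 0.0]
force: [-0.6, -0.7, -0.5]
gripper_width: 0.001
```

Run:
```python
from h import *
t=get_image('top')
for q in silhouettes('spool_a','top'): print('spool',np.round(q['rect']),fit(t,q['mask'],cyl(30,40,34),(488,1,0),False)[[0,1,3]],fit(t,q['mask'],cyl(30,40,34),(487,76,0),False)[[0,1,3]])
for q in silhouettes('carton_a','top'): print('carton',np.round(q['rect']),[fit(t,q['mask'],P,p) [[0,1,2,3]].tolist() for P,p in((box(37,50,72,34),(455,-71,1.59)),(box(37,50,50,34),(524,-71,1.59)),(box(41,50,82,34),(521,152,1.59)))])
for q in silhouettes('gift_tray','top')[:1]: print('tray',q['rect'],fit(t,q['mask'],box(140,296,40,30),(488,39,.018)))
s=get_image('scene');save(s,'fin',(170,100,430,300),3)
print({k:np.round(v,2).tolist() for k,v in sense().items() if k in('time','position','force')})
```

```text
spool [155. 165. 173. 185.] [488.   1.  -0.] [487.  76.  -0.]
spool [240. 174. 260. 193.] [491.736  -2.92    0.74 ] [487.  76.  -0.]
spool [265. 187. 278. 204.] [488.   1.  -0.] [487.  76.  -0.]
carton [265. 165. 277. 184.] [[512.263, -63.374, 1.571, 0.745], [519.791, -64.34, 1.57, 0.813], [521.0, 152.0, 1.29, -0.0]]
carton [191. 164. 204. 180.] [[455.0, -71.0, 1.29, -0.0], [524.0, -71.0, 1.29, -0.0], [522.853, 151.71, 1.648, 0.805]]
carton [264. 184. 281. 204.] [[454.496, -70.456, 1.563, 0.954], [524.0, -71.0, 1.29, -0.0], [521.0, 152.0, 1.29, -0.0]]
tray [182.8, 159.4, 285.7, 208.4] [ 4.91875e+02  3.94140e+01 -8.00000e-03  3.10000e-01]
{'time': 51.58, 'position': [498.31, -342.35, 219.82], 'force': [1.01, 0.63, -1.0]}
```

```bash
python3 -c "
from h import *
print(sign_off())"
```

```text
the job is handed in; nothing more can be done
None
```

The tray is packed, the bell has been rung, and I handed the job in at about 52 s of the 200 s allowed. Only three cartons were present; carton_c was absent.

**Loading order:**
1. carton_b (low teal) into the right-far bay.
2. carton_d (cream) into the left-far bay.
3. carton_a (middle teal) into the right-near bay.
4. spool_a, lifted straight up off its spindle, into the left spool bay.
5. spool_b, lifted the same way, into the right spool bay.

I then pressed the bell with 6.3 N, about 3 mm of travel (it rings from 2 mm), and moved the arm clear.

**Checks that agreed:**
- The last picture I viewed, taken just before ringing, showed all five items in place and the tray level.
- After ringing, the top camera put carton_a at (454, -70) mm, as placed. The tray's outline in that view was within about 2 px of its starting position.

**Checks that failed or disagreed:**
- **carton_b:** the final fit was poor (overlap 0.81, about 7 mm from where I placed it).
- **carton_d:** the fit was weak (overlap 0.81), but its position was right.
- **Right spool (spool_b):** the fit overlap fell to 0.74, with the position 4–5 mm off. It had been 0.93 before ringing. Part of the view may have been blocked, but I did not confirm that.
- **Left spool (spool_a):** the final top view did not find it. I last saw it in its bay just before ringing.
- **Tray:** the final silhouette fit was also poor, although its outline matched.
- **Final picture:** I could not view it, because the 16-picture limit had been reached.

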